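# Swing the recipe stand to the front and set the notebook on it

## Task

The swivelling recipe stand has been left turned aside. Lift its sprung red knob and swing the top round to face the front, until the locking pin drops fully home in the brass-ringed hole; set the recipe notebook from the paper rack on the stand's narrow ledge, on end, centred and flat against the sloping back with its cover facing out and the spiral on the reader's left. Do not let the notebook fall, and leave the mug, jam jar, tin and teaspoon alone.

Things in the scene. Friction and masses are not known exactly. Their poses are not given: they have to be found in the camera images.
- stand: fixed grey round base of the recipe stand, 180 mm across, 18 mm high; origin under its centre, on the upright swivel axis; its front is -x. In its top, 76 mm from the axis, are the brass-ringed home hole on the -y side and, before and behind it, a curved dark slot in which the pin can wander; the pin must be lifted over the solid metal between slot and hole
- stand_head (a joint): angle of the swivelling top on the base (rad): 0 when its pin is over the brass-ringed hole and the rest faces the base's front (-x), positive when turned counter-clockwise from above, so that the rest faces towards -y and the knob is round at the back; range -1.3 to 1.3. It starts with the pin in the rear slot, at 0.7 to 1.25
- plunger (a joint): lift of the sprung plunger (m): 0 fully home (pin 10 mm deep in hole or slot), 0.010 when the pin rides on the metal, 0.014 at most; the spring pulls it down with 3 to 7 N
- knob_grip (a point): middle of the red plunger knob, an upright cylinder 28 mm across, 30 mm high (top 13 mm above this point, underside 17 mm below), 76 mm from the swivel axis, past the reader's right end of the ledge (14 mm from its side). It lifts straight up, swings with the top and turns freely on its own axis. Best pinched along the swing, fingers before and behind it
- rest (a point): pale wooden rest on the top, leaning 20 deg back. Origin: corner of back and ledge at mid width, 10 mm in front of the swivel axis, 50 mm above the worktop. z up along the back, x into the back, y along the ledge to the reader's left. Back: face x=0, 96 mm wide, top edge z=58 mm, 6 mm thick. Ledge: top z=0, square to the back, out to a 5 mm high lip with inner face at x=-20 mm
- notepad: spiral notebook with a blank pale cover, 103 x 72 x 11 mm (78 mm with the spiral), 57 g, standing on end in the rack. Origin at the centre of its back face; x along the 103 mm length (up as it stands), y towards the edge with the spiral, z from the back face to the cover, 11 mm
- cover (a point): centre of the notebook's front cover
- rack: fixed small paper rack: wooden foot 62 x 104 x 14 mm with two dark wire hoops 52 mm high; between them a gap of 18 mm across x in which the notebook stands on the foot. Origin at the centre of its underside
- mug: white mug with pale dots, 85 mm across, 86 mm high, bystander; origin under it
- jam_jar: jam jar with a green lid, 62 mm across, 86 mm high, bystander; origin under it
- tomato_tin: green tin, 57 mm across, 72 mm high, bystander; origin under it
- teaspoon: steel teaspoon, 130 mm long, lying on the worktop, bystander; origin under its middle
Mind the look-alikes: they are no part of the job. There is more than one size of the notepad; the one meant has the size given above.

How it is judged:
By the outcome, as a careful person would: the job done as asked, in the order asked, and still so for the second after the job is handed in, with the robot touching nothing.
It also fails if it takes over 48 s, if anything falls off the work surface, if the arm or the gripper's body presses on something with over 40 N, if the wrist force passes 120 N, or if a joint passes its speed limit or range.

## Robot

A 7-joint arm with a two-finger parallel gripper is mounted at the origin on a cart in front of the work surface, level with it; the furniture and walls round the work are solid. World frame = base frame: x ahead of the robot, y to its left, z up, the work surface at z = 0. Lengths are in m, angles in rad, forces in N, time in s.
With the tool pointing down it reaches from about 0.425 to 0.925 m from the base axis. Payload 6.8 kg.
Tool frame: the origin (TCP) lies midway between the tips of the shut fingers; the grasp point (between the pads) lies 19 mm behind it (r.grip_depth is the distance from the TCP to the grasp point, in m); z points along the fingers, y is the line along which they close (so a half turn about z gives the same grasp; the last joint's range is limited). The gripper opens to 85 mm and grips with 20 to 120 N. Pads are 22 mm wide; open, the fingers measure 114 mm over their backs; the gripper's body (76 mm by 85 mm) begins 54 mm behind the grasp point. The pads swing forward as they close: fully open they stand 13 mm farther back than shut.
Start: joints at [1.169, 0.477, 0.022, 1.555, -0.011, 1.109, -0.083], TCP at [0.195, -0.646, 0.231] pointing down, gripper open.
Joint ranges: [-2.96, 2.96], [-0.34, 2.1], [-1.41, 1.46], [0.24, 2.44], [-1.37, 4.51], [0.17, 1.92], [-2.96, 2.96]. Speed limits (rad/s): [2.39, 2.39, 3.14, 3.14, 3.14, 3.14, 3.14].

## Interface

Orientations are given as a rotation vector (axis times angle).
In Python, from bench import telemetry, grab_frame, calibration, order, silhouettes, r gives the robot as it stands.
- The arm moves only by the tool apply_moves, never from a script. Its argument "moves" is a list of rows, each a list of 7 numbers: the turn, a rotation vector about the tool's x, y, z scaled (see below), then the shift along the tool's x, y, z scaled (see below), then the opening, from -1 (shut) to 1 (fully open). A call has exactly 8 rows; each row shifts and turns the commanded pose from where the row before left it, along the tool's axes as they then stand; what a row does not reach is not made up. The controller multiplies each number of a shift by 1000 mm and each number of a turn by 6 degrees. A row lasts 1/12 s, in which the tool goes at most 41.7 mm and 7.16 degrees, less where a joint would pass 70% of its speed; a pose out of reach is approached as far as the arm can. A call with a number of a shift or a turn outside -1 to 1 is refused whole. A call with a gripper value outside its range is refused whole. The fingers move at their own pace and stop on an object; "grip_force" is the grip in N (left out, the last holds). Time passes only in rows, so rows that do not move let the fingers close, or fill a call up. It gives the time, the measured TCP pose, the force, the opening and the grip force at its end, in the units of the state.
- telemetry.get_obs(): the state, without advancing time (a new reading comes with each control period).
- grab_frame(name): name is "side" or "top" or "wrist"; returns the picture (480x640x3 uint8, blue, green, red); there is no depth.
- calibration(name): a dict with "fx", "fy", "cx", "cy" (pixels), "k1" (the pictures are not rectified: a ray, as slopes to the right and down, at radius r is drawn at 1 + k1 r^2 times it, then the intrinsics apply), "world_from_camera" (4x4, takes a point from camera to world coordinates); the wrist camera has in their place "mount" (4x4, takes a point from camera to tool coordinates, whose origin is the TCP and whose axes are the flange's). Camera axes: x right, y down, z forward; pixel columns grow to the right and rows downward; lengths in m; the calibration is good to about 2 mm. A picture is of the moment at which its call begins: read the wrist's pose just before it. calibration takes no time and is no camera call.
- order.hand_in(): hands the job in; it is judged then, once.
Trained networks look in the newest picture that a camera, given by its name, has taken for a name from the list of things; names that differ only in an ending like _2 or _b are one class to them, and where a whole thing is asked for, a point or a joint stands for the part that bears it (a point fixed in the world has none). Each returns a list of dicts, best first, with "p" (0 to 1); they miss things now and then, are a little off and sometimes report something else, mostly with a low value. They report only what shows in the picture. A call takes as long as a camera call. They do not tell look-alikes from the thing itself.
- silhouettes(thing, camera): "mask" (480x640 bool, what is visible of it) and "extent" ([centre column, centre row, width, height] in pixels, round what is visible of it).
The state is a dict: "clock": time; "joints": joint angles; "qvel": joint speeds; "tau": joint torques, N m; "tcp_pos": TCP position; "orientation": TCP orientation; "contact_force": force on the tool from outside, world axes, zero at the start; "moment": the same for the moment, N m; "grip_width": finger opening in m; "gripper_force": force on a finger pad.
Only numpy, scipy, OpenCV 4.12 (cv2) and the standard library are available. Lean on these libraries where they do the work, as an engineer would, in place of code of your own. Each camera call takes 0.05 s, during which the arm holds its last target. There are 200 camera calls.

## Working session

There is one attempt and no reset: what is moved stays moved. The work goes in short steps, Python scripts to look and compute and a tool call to move; the robot and the scene stay as the last step left them, time stands still between calls to the robot, and variables do not carry over. Pictures are saved under pics/ and viewed, at most 10 in all, crops included, and the job is handed in when it is done.

Besides the shell and the picture viewer there is one more tool, called as name(argument=value, ...), one argument or row to a line, values as JSON. apply_moves: Moves the arm, as the interface text tells. Its arguments: {"type":"object","properties":{"moves":{"type":"array"},"grip_force":{"type":"number"}},"required":["moves"]}

```bash
ls; mkdir -p pics
cat > h.py <<'E'
import numpy as np, cv2
from scipy.spatial.transform import Rotation as R
from bench import telemetry, grab_frame, calibration, order, silhouettes, r
def cam(name):
    c=calibration(name)
    if 'world_from_camera' in c: return c,np.array(c['world_from_camera'])
    o=telemetry.get_obs(); T=np.eye(4);T[:3,:3]=R.from_rotvec(o['orientation']).as_matrix();T[:3,3]=o['tcp_pos']
    return c,T@np.array(c['mount'])
def ray(c,T,u,v):
    d=np.array([(u-c['cx'])/c['fx'],(v-c['cy'])/c['fy']]);s=d.copy()
    for _ in range(20): s=d/(1+c['k1']*(s@s))
    w=T[:3,:3]@np.array([s[0],s[1],1.]); return T[:3,3],w/np.linalg.norm(w)
def proj(c,T,P):
    p=(np.asarray(P)-T[:3,3])@T[:3,:3]; s=p[:2]/p[2]; s=s*(1+c['k1']*(s@s)); return np.array([c['fx']*s[0]+c['cx'],c['fy']*s[1]+c['cy']])
def tri(a,b):
    (o1,d1),(o2,d2)=a,b
    A=np.stack([d1,-d2],1);t=np.linalg.lstsq(A,o2-o1,rcond=None)[0]
    p,q=o1+t[0]*d1,o2+t[1]*d2; return (p+q)/2,np.linalg.norm(p-q)
def atz(a,z): o,d=a; return o+d*(z-o[2])/d[2]
E
python3 - <<'E'
from h import *
o=telemetry.get_obs();print(o)
for n in ['side','top']:
    im=grab_frame(n);cv2.imwrite(f'pics/{n}0.png',im)
    c,T=cam(n);print(n,np.round(T,3).tolist(),c['fx'],c['k1'])
    for th in ['stand','rest','knob_grip','notepad','rack','mug','jam_jar','tomato_tin','teaspoon']:
        for d in silhouettes(th,n): 
            m=np.argwhere(d['mask']).mean(0)[::-1]
            print(n,th,round(d['p'],2),np.round(d['extent']),np.round(m,1))
E
```

```text
pics
{'clock': 0.0, 'joints': array([ 1.16889037,  0.47781248,  0.0223696 ,  1.55649265, -0.01151726,
        1.10926621, -0.08310005]), 'qvel': array([ 0.00097094,  0.00057887, -0.0022973 ,  0.00062456,  0.00126877,
       -0.0011387 , -0.00031747]), 'tau': array([ 9.05449742e-04, -5.96457767e+01,  1.60835747e+00, -2.81205028e+01,
        1.24339038e-02,  9.33367264e-03,  4.18253933e-06]), 'tcp_pos': array([ 0.19527454, -0.64550561,  0.23030059]), 'orientation': array([-3.10597218e+00, -4.59566567e-01,  6.36202577e-04]), 'contact_force': array([-0.42691294, -0.32301148, -0.23653903]), 'moment': array([ 0.01371871, -0.04764644,  0.02664161]), 'gripper_force': 0.0, 'grip_width': 0.08541536884865363}
side [[-0.995, -0.036, 0.096, 0.338], [-0.101, 0.462, -0.881, 1.155], [-0.012, -0.886, -0.464, 0.753], [0.0, 0.0, 0.0, 1.0]] 594.4364175819136 -0.005730427792975623
side stand 0.66 [311. 308.  86.  69.] [308. 309.]
side rest 0.63 [304. 298.  72.  52.] [304.9 298.1]
side knob_grip 0.49 [278. 289.  15.  20.] [278.3 287.4]
side notepad 0.8 [349. 196.  14.  27.] [349.1 194.5]
side notepad 0.78
[... 286 characters left out ...]
330.3 179.3]
side tomato_tin 0.3 [311. 308.  89.  73.] [308.3 309.2]
side teaspoon 0.52 [338. 389.  24.  45.] [340. 392.]
top [[-0.357, -0.786, 0.505, -0.243], [-0.934, 0.306, -0.184, 0.146], [-0.01, -0.537, -0.844, 1.307], [0.0, 0.0, 0.0, 1.0]] 593.6102124962208 -0.13182191597567125
top stand 0.93 [244. 293.  73.  74.] [244.2 297. ]
top rest 0.94 [246. 284.  41.  61.] [243. 288.]
top knob_grip 0.46 [242. 262.  11.  14.] [241.3 261.2]
top notepad 0.89 [418. 238.  22.  46.] [417.4 234.1]
top notepad 0.69 [398. 199.  17.  30.] [397.9 199.5]
top mug 0.84 [325. 230.  38.  41.] [325.1 226.7]
top jam_jar 0.76 [449. 189.  24.  30.] [450.7 188.9]
top teaspoon 0.64 [164. 356.  56.  16.] [160.8 357.3]
```

Run:
```python
import cv2,numpy as np
a=cv2.imread('pics/side0.png');b=cv2.imread('pics/top0.png')
A=cv2.resize(a[150:420,220:420],None,fx=2.2,fy=2.2,interpolation=3);B=cv2.resize(b[150:400,120:500],(400,263))
B=cv2.resize(b[150:400,120:490],None,fx=2.16,fy=2.16,interpolation=3)
cv2.imwrite('pics/s1.png',A);cv2.imwrite('pics/t1.png',B)
```

```text
(no output)
```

View pics/s1.png

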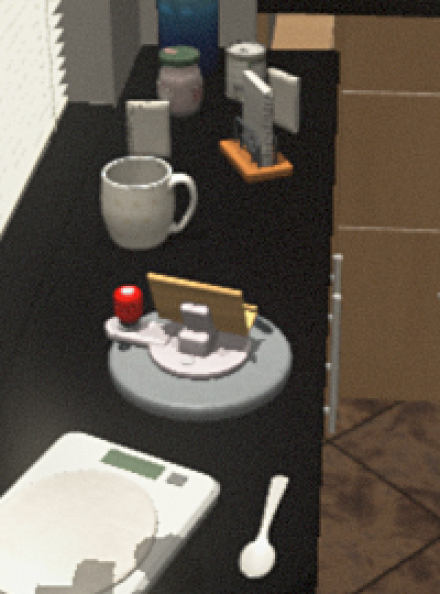

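View pics/t1.png

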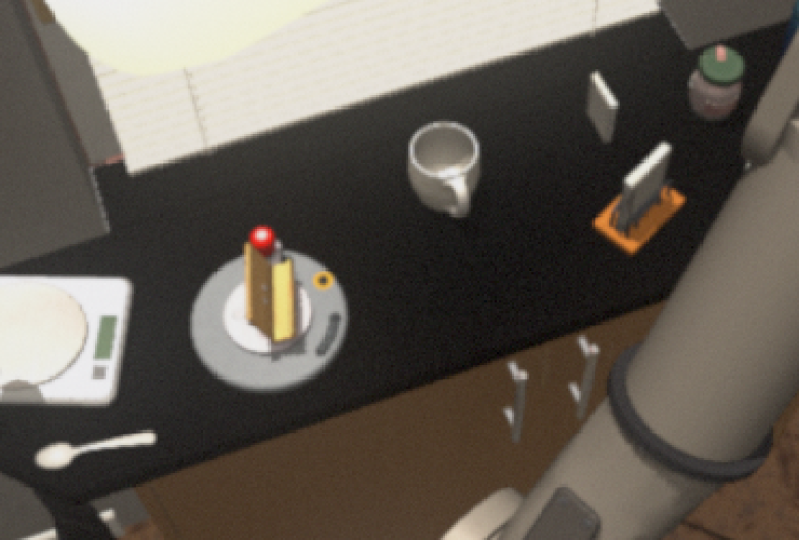

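The top view shows the stand at about (244,298) with its brass ring at (269,280) and the red knob at (241,260). Three notebooks are visible in the side view:
- **(337,200):** stands in the orange rack and is the taller one (about 43 px against 28 px).
- **(349,196):** free-standing and small.
- **(287,208):** free-standing and small.

The one in the rack fits the description. I'll measure everything next.

Run:
```python
from h import *
a=cv2.imread('pics/side0.png');b=cv2.imread('pics/top0.png')
cs,Ts=cam('side');ct,Tt=cam('top')
def red(im):
    i=im.astype(int);m=((i[...,2]>120)&(i[...,1]<70)&(i[...,0]<70)).astype(np.uint8)
    n,l,s,c=cv2.connectedComponentsWithStats(m);k=[j for j in range(1,n) if s[j,4]>15];return [(s[j].tolist(),c[j].round(1).tolist()) for j in k]
print(red(a),red(b))
ks=max(red(a),key=lambda x:x[0][4])[1];kt=[x for x in red(b) if abs(x[1][0]-241)<10][0][1]
print('knob',tri(ray(cs,Ts,*ks),ray(ct,Tt,*kt)))
print('ring',atz(ray(ct,Tt,269.1,280),.018))
print('base',atz(ray(ct,Tt,244.5,298),.018), atz(ray(cs,Ts,311,308),.018))
# base fit: mask outlines
import itertools
print('spoon',atz(ray(ct,Tt,160.8,357.3),0),atz(ray(cs,Ts,340,392),0))
f=lambda x,y,z:(220+x/2.2,150+y/2.2)
for n,p in dict(foot_l=(220,145),foot_r=(292,166),foot_b=(262,178),foot_bk=(240,135)).items(): print(n,atz(ray(cs,Ts,220+p[0]/2.2,150+p[1]/2.2),.014))
for n,p in dict(l=(595,219),bot=(632,248),r=(686,200),bk=(655,180)).items(): print(n,atz(ray(ct,Tt,120+p[0]/2.16,150+p[1]/2.16),.014))
g=lambda s,t:tri(ray(cs,Ts,220+s[0]/2.2,150+s[1]/2.2),ray(ct,Tt,120+t[0]/2.16,150+t[1]/2.16))
print('mug',atz(ray(ct,Tt,120+445/2.16,150+150/2.16),.086))
print('top pad np, far-end', [atz(ray(ct,Tt,120+x/2.16,150+y/2.16),.117) for x,y in((626,183),(669,147))])
for nm,sp,tp in(('small1',(148,102),(600,76)),):print(nm,g(sp,tp))
```

```text
[([68, 170, 33, 5, 49], [83.2, 173.0]), ([70, 179, 24, 6, 37], [81.4, 182.9]), ([74, 178, 17, 2, 21], [81.8, 178.6]), ([272, 280, 12, 15, 103], [277.4, 286.8])] [([235, 255, 12, 11, 62], [241.0, 260.2])]
knob (array([0.54095712, 0.07248171, 0.05756353]), np.float64(0.002637131487870962))
ring [0.48637461 0.020909   0.018     ]
base [0.46005054 0.09331471 0.018     ] [0.46482232 0.091011   0.018     ]
spoon [0.389289   0.32663101 0.        ] [0.3863296  0.32775985 0.        ]
foot_l [ 0.48972134 -0.37897637  0.014     ]
foot_r [ 0.39324135 -0.32479033  0.014     ]
foot_b [ 0.42879946 -0.28862496  0.014     ]
foot_bk [ 0.46614647 -0.41152104  0.014     ]
l [ 0.45093851 -0.30922621  0.014     ]
bot [ 0.39844989 -0.33301501  0.014     ]
r [ 0.4355523  -0.42319087  0.014     ]
bk [ 0.47531554 -0.4010039   0.014     ]
mug [ 0.56203703 -0.16082496  0.086     ]
top pad np, far-end [array([ 0.4262094 , -0.32524691,  0.117     ]), array([ 0.45300925, -0.39249807,  0.117     ])]
small1 (array([ 0.58904814, -0.37441058,  0.08041904]), np.float64(0.018499362991465155))
```

```bash
cat >> h.py <<'E'
def pose():
    o=telemetry.get_obs(); return np.array(o['tcp_pos']),R.from_rotvec(o['orientation']),o
def toolR(ydir,zdir):
    z=np.array(zdir,float);z/=np.linalg.norm(z);y=np.array(ydir,float);y-=z*(y@z);y/=np.linalg.norm(y)
    return R.from_matrix(np.stack([np.cross(y,z),y,z],1))
def plan(segs,p=None,Q=None):
    """segs: list of (target pos, target R or None, nrows); prints rows in interface units (pre-turn frame shift)"""
    if p is None: p,Q,_=pose()
    for t,T,n in segs:
        t=np.array(t,float);T=T or Q
        w=(Q.inv()*T).as_rotvec();P0,Q0=p,Q
        for i in range(n):
            d=Q.inv().apply((t-P0)/n)
            print([round(x,3) for x in w/n/np.radians(6)]+[round(x,4) for x in d])
            Q=Q*R.from_rotvec(w/n);p=p+(t-P0)/n
        print('--')
E
python3 - <<'E'
from h import *
c=calibration('wrist');print(np.round(c['mount'],3).tolist(),c['fx'],c['k1'])
p,Q,o=pose();print(np.round(Q.as_matrix(),3))
a=np.radians(-104);T=toolR([np.cos(a),np.sin(a),0],[0,0,-1])
M=np.array(c['mount'])
# tcp xy so camera optical axis roughly hits stand at height .28
for z in(.22,.3):
  o_=T.apply(M[:3,3]);d=T.apply(M[:3,2]);h=o_[2]+z-.03
  print(z,o_,d,'tcp',np.array([.48,.07])-(o_+d*h/-d[2])[:2])
plan([((.45,.05,.25),T,24)])
E
```

```text
[[0.0, -0.947, -0.321, 0.082], [1.0, 0.0, -0.001, -0.001], [0.001, -0.321, 0.947, -0.143], [0.0, 0.0, 0.0, 1.0]] 351.58332057303676 -0.036746424985023736
[[ 0.957  0.29   0.   ]
 [ 0.29  -0.957  0.   ]
 [ 0.    -0.    -1.   ]]
0.22 [ 0.07990855 -0.01896885  0.14271456] [-0.31173758  0.07834563 -0.94693276] tcp [0.50962365 0.06144131]
0.3 [ 0.07990855 -0.01896885  0.14271456] [-0.31173758  0.07834563 -0.94693276] tcp [0.53596027 0.05482241]
[np.float64(-0.0), np.float64(-0.0), np.float64(0.214), np.float64(0.0185), np.float64(-0.0247), np.float64(-0.0008)]
[np.float64(-0.0), np.float64(-0.0), np.float64(0.214), np.float64(0.018), np.float64(-0.0251), np.float64(-0.0008)]
[np.float64(-0.0), np.float64(-0.0), np.float64(0.214), np.float64(0.0174), np.float64(-0.0255), np.float64(-0.0008)]
[np.float64(-0.0), np.float64(-0.0), np.float64(0.214), np.float64(0.0168), np.float64(-0.0259), np.float64(-0.0008)]
[np.float64(-0.0), np.float64(-0.0), np.float64(0.214), np.float64(0.0163), np.float64(-0.0263), np.float64(-0.0008)]
[np.float64(-0.0), np.float64(-0.0), np.float64(0.214), np.float64(
[... 1467 characters left out ...]
oat64(-0.0), np.float64(-0.0), np.float64(0.214), np.float64(0.0074), np.float64(-0.03), np.float64(-0.0008)]
[np.float64(-0.0), np.float64(-0.0), np.float64(0.214), np.float64(0.0067), np.float64(-0.0301), np.float64(-0.0008)]
[np.float64(-0.0), np.float64(-0.0), np.float64(0.214), np.float64(0.006), np.float64(-0.0303), np.float64(-0.0008)]
[np.float64(-0.0), np.float64(-0.0), np.float64(0.214), np.float64(0.0053), np.float64(-0.0304), np.float64(-0.0008)]
[np.float64(-0.0), np.float64(-0.0), np.float64(0.214), np.float64(0.0046), np.float64(-0.0305), np.float64(-0.0008)]
[np.float64(-0.0), np.float64(-0.0), np.float64(0.214), np.float64(0.004), np.float64(-0.0306), np.float64(-0.0008)]
--
```

apply_moves(
  moves=[
    [0,0,0,0.025,-0.026,-0.005,1],
    [0,0,0,0.027,-0.029,-0.005,1],
    [0,0,0,0.027,-0.029,0,1],
    [0,0,0,0.027,-0.029,0,1],
    [0,0,0,0.027,-0.029,0,1],
    [0,0,0,0.027,-0.029,0,1],
    [0,0,0,0.027,-0.029,0,1],
    [0,0,0,0.027,-0.029,0,1],
  ],
)

```text
clock: 1.67
tcp_pos: [0.3345, -0.3632, 0.2416]
orientation: [3.107, 0.459, 0.001]
contact_force: [0.6, -0.3, 0.3]
grip_width: 0.0855
gripper_force: 0.0
```

apply_moves(
  moves=[
    [0,0,0,0.027,-0.029,0,1],
    [0,0,0,0.027,-0.029,0,1],
    [0,0,0,0.027,-0.029,0,1],
    [0,0,0,0.027,-0.029,0,1],
    [0,0,0,0.027,-0.029,0,1],
    [0,0,0,0.027,-0.029,0,1],
    [0,0,0,0.027,-0.029,0,1],
    [0,0,0,0.027,-0.029,0,1],
  ],
)

```text
clock: 2.33
tcp_pos: [0.4741, -0.0786, 0.2417]
orientation: [3.107, 0.459, 0.001]
contact_force: [0.6, -0.6, 0.8]
grip_width: 0.0857
gripper_force: 0.0
```

apply_moves(
  moves=[
    [0,0,0.9,0.026,-0.028,0,1],
    [0,0,0.9,0.025,-0.029,0,1],
    [0,0,0.9,0.02,-0.025,0,1],
    [0,0,0.9,0.01,-0.015,0,1],
    [0,0,0.9,0,0,0,1],
    [0,0,0.7,0,0,0,1],
    [0,0,0,0,0,0,1],
    [0,0,0,0,0,0,1],
  ],
)

```text
clock: 3.0
tcp_pos: [0.5362, 0.0294, 0.2413]
orientation: [3.117, -0.389, 0.0]
contact_force: [0.0, 0.9, -0.3]
grip_width: 0.0859
gripper_force: 0.0
```

Run:
```python
from h import *
p,Q,o=pose();print(o['clock'],p,np.degrees(Q.as_euler('xyz')))
im=grab_frame('wrist');cv2.imwrite('pics/w1.png',im)
np.savez('pics/w1.npz',p=p,q=Q.as_quat())
for th in ['stand','rest','knob_grip']:
    for d in silhouettes(th,'wrist'): print(th,round(d['p'],2),np.round(d['extent']))
```

```text
3.0 [0.53618767 0.02940705 0.24132617] [ 1.79990978e+02 -7.47842036e-03 -1.42379490e+01]
stand 0.63 [280. 273. 159. 164.]
rest 0.81 [278. 273.  88. 170.]
knob_grip 0.82 [274. 222.  34.  31.]
```

View pics/w1.png

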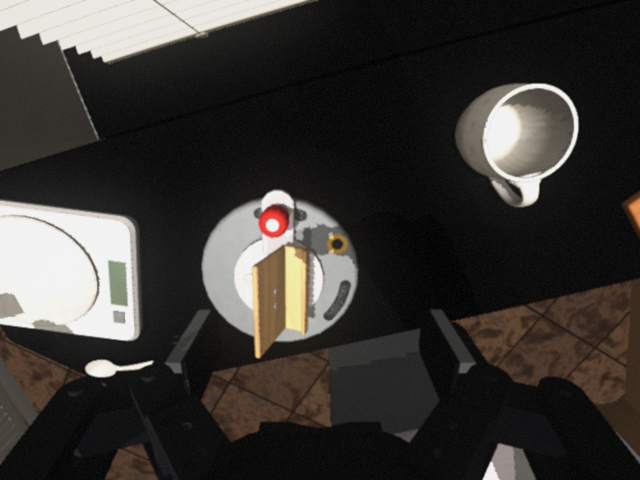

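The wrist view shows the knob at (273,222), the brass ring at (338,243), the base outline at x 202–358 and y 196–341, and the mug at (520,140). I'll refine the axis, head angle and knob position.

```bash
cat >> h.py <<'E'
def saved(n):
    z=np.load(n);T=np.eye(4);Q=R.from_quat(z['q']);T[:3,:3]=Q.as_matrix();T[:3,3]=z['p'];c=calibration('wrist');return c,T@np.array(c['mount'])
E
python3 - <<'E'
from h import *
from scipy.optimize import least_squares
c,T=saved('pics/w1.npz');cs,Ts=cam('side');ct,Tt=cam('top')
im=cv2.imread('pics/w1.png').astype(int)
m=(im[...,2]>100)&(im[...,1]<70)&(im[...,0]<70);m[:180]=0;m[260:]=0
ys,xs=np.nonzero(m);print('red',xs.min(),xs.max(),ys.min(),ys.max())
k=((xs.min()+xs.max())/2,(ys.min()+ys.max())/2)
print(tri(ray(c,T,*k),ray(cs,Ts,278,287)),tri(ray(c,T,*k),ray(ct,Tt,241.1,260.4)))
print('knob@z .06 (wrist)',atz(ray(c,T,*k),.06))
h=im[180:300,300:380];ro=(h[...,2]>130)&(h[...,0]<80)&(h[...,1]>70)
n,l,s,cc=cv2.connectedComponentsWithStats(ro.astype(np.uint8));j=1+np.argmax(s[1:,4]);print(s[j],cc[j])
ring=atz(ray(c,T,300+s[j][0]+s[j][2]/2-.5,180+s[j][1]+s[j][3]/2-.5),.018);print('ring',ring)
t=np.linspace(0,2*np.pi,200)
def f(x):
    q=np.array([proj(c,T,(x[0]+.09*np.cos(a),x[1]+.09*np.sin(a),.018)) for a in t])
    return [q[:,0].min()-202,q[:,0].max()-358,q[:,1].min()-196.5]
sol=least_squares(f,[.462,.092]);print('base',sol.x,sol.fun, 'bottom',)
C=sol.x
d=ring[:2]-C;print('ring r',np.hypot(*d),'ang',np.degrees(np.arctan2(*d[::-1])))
K=atz(ray(c,T,*k),.06)[:2]-C;print('knob r',np.hypot(*K),np.degrees(np.arctan2(*K[::-1])))
# dark slot ends: visible rear piece beside arm (257..262?),
for n_,u in dict(slotr=(301,216),slotl=(258,214),fs1=(347,284),fs2=(331,315)).items():
    q=atz(ray(c,T,*u),.018)[:2]-C;print(n_,np.hypot(*q),np.degrees(np.arctan2(*q[::-1])))
E
```

```text
red 259 639 197 235
(array([ 0.524438  , -0.08459905, -0.01204441]), np.float64(0.09718827898255143)) (array([0.51797111, 0.00765907, 0.13765048]), np.float64(0.14400474233144808))
knob@z .06 (wrist) [ 0.50301409 -0.08881222  0.06      ]
[ 27  54  21  20 183] [37.43715847 63.44262295]
ring [0.48759615 0.02287722 0.018     ]
base [0.46688459 0.09442565] [-1.14951642  1.1422122   0.15909307] bottom
ring r 0.07448588345442146 ang -73.85553623156157
knob r 0.18676579181329567 -78.84591618601296
slotr 0.07335883201000148 -34.251339450222055
slotl 0.0742025738682684 2.2188802695639134
fs1 0.07739337887600369 -112.82156782477833
fs2 0.07842158927983382 -145.90090693198476
```

Run:
```python
from h import *
c,T=saved('pics/w1.npz');cs,Ts=cam('side');ct,Tt=cam('top')
im=cv2.imread('pics/w1.png').astype(int)
m=(im[...,2]>90)&(im[...,1]<70)&(im[...,0]<70);m[:180]=0;m[260:]=0;m[:,320:]=0
ys,xs=np.nonzero(m);print('red',xs.min(),xs.max(),ys.min(),ys.max())
k=((xs.min()+xs.max())/2,(ys.min()+ys.max())/2)
print(tri(ray(c,T,*k),ray(cs,Ts,277.7,287)),tri(ray(c,T,*k),ray(ct,Tt,241.1,260.4)))
C=np.array([.4665,.0945])
for z in(.05,.06,.07):
    K=atz(ray(c,T,*k),z)[:2];d=K-C;print(z,K,np.hypot(*d),np.degrees(np.arctan2(*d[::-1])))
# red cap top: highlight centre
print(atz(ray(c,T,272.5,225),.075))
# rest back direction: top edge ends in wrist (z=.05+.058*cos20=.1045)
a,b=[atz(ray(c,T,*u),.1045) for u in((256,265),(259,357))];print(a,b)
# knob silhouette vertical extent in side
for (u,v) in ((277.7,279),(277.7,295.5)):
    o,d=ray(cs,Ts,u,v);print(v,o+d*((.0755-o[1])/d[1]))
```

```text
red 259 288 205 235
(array([0.53927803, 0.07499947, 0.05767968]), np.float64(0.0009493353359829363)) (array([0.54018939, 0.07338526, 0.06084466]), np.float64(0.0022530941858785883))
0.05 [0.53796203 0.07665512] 0.07365637295660436 -14.02067428453761
0.06 [0.54028363 0.07465262] 0.07640642854871042 -15.055860964028973
0.07 [0.54260523 0.07265011] 0.07917968854134069 -16.01882935819026
[0.53944976 0.07389385 0.075     ]
[0.51588277 0.09187707 0.1045    ] [0.4247876 0.1179932 0.1045   ]
279 [0.53784842 0.0755     0.07860327]
295.5 [0.53964255 0.0755     0.03611234]
```

apply_moves(
  moves=[
    [0,0,0,-0.002,-0.015,0.01,1],
    [0,0,0,-0.003,-0.015,0.025,1],
    [0,0,0,-0.0024,-0.0146,0.03,1],
    [0,0,0,0,0,0.035,1],
    [0,0,0,0,0,0.035,1],
    [0,0,0,0,0,0.03,0.6],
    [0,0,0,0,0,0.02,0.4],
    [0,0,0,0,0,0.01,0.2],
  ],
)

```text
clock: 3.87
tcp_pos: [0.5383, 0.0738, 0.0435]
orientation: [3.116, -0.392, -0.006]
contact_force: [0.2, -0.3, -0.4]
grip_width: 0.0523
gripper_force: 0.0
```

apply_moves(
  moves=[
    [0,0,0,0,0,0,0.0],
    [0,0,0,0,0,0,-0.4],
    [0,0,0,0,0,0,-1],
    [0,0,0,0,0,0,-1],
    [0,0,0,0,0,0,-1],
    [0,0,0,0,0,0,-1],
    [0,0,0,0,0,0,-1],
    [0,0,0,0,0,0,-1],
  ],
  grip_force=50,
)

```text
clock: 4.53
tcp_pos: [0.541, 0.0747, 0.0474]
orientation: [-3.116, 0.393, -0.003]
contact_force: [-1.1, 0.1, 6.5]
grip_width: 0.026
gripper_force: 50.3
```

Run:
```python
from h import *
p,Q,o=pose();print(o['clock'],p,o['grip_width'],o['gripper_force'],o['contact_force'])
```

```text
4.5333 [0.54099283 0.07468353 0.0473901 ] 0.025951958336061336 50.34593789605424 [-1.06238017  0.13375352  6.50005332]
```

apply_moves(
  moves=[
    [0,0,0,0,0,-0.002,-1],
    [0,0,0,0,0,-0.002,-1],
    [0,0,0,0,0,-0.002,-1],
    [0,0,0,0,0,-0.002,-1],
    [0,0,0,0,0,-0.002,-1],
    [0,0,0,0,0,-0.0025,-1],
    [0,0,0,0,0,0,-1],
    [0,0,0,0,0,0,-1],
  ],
)

```text
clock: 5.2
tcp_pos: [0.5404, 0.0743, 0.0588]
orientation: [3.117, -0.393, 0.001]
contact_force: [4.6, -1.1, -7.2]
grip_width: 0.0261
gripper_force: 49.5
```

Run:
```python
from h import *
p,Q,o=pose();print(o['clock'],p,o['contact_force'],o['moment'])
C=np.array([.4665,.0945]);d=p[:2]-C;print(np.hypot(*d),np.degrees(np.arctan2(*d[::-1])))
cs,Ts=cam('side');im=grab_frame('side');cv2.imwrite('pics/s2.png',cv2.resize(im[240:360,240:400],None,fx=4,fy=4,interpolation=3))
a0=np.arctan2(d[1],d[0]);rr=.0757
segs=[]
for i in range(1,11):
    a=a0-np.radians(5.5)*i
    segs.append(((*(C+rr*np.array([np.cos(a),np.sin(a)])),p[2]),R.from_rotvec([0,0,-np.radians(5.5)*i])*Q,1))
Qp=Q;pp=p
for t,T,n in segs:
    print([round(float(x),4) for x in np.r_[(Qp.inv()*T).as_rotvec()/np.radians(6),Qp.inv().apply(np.array(t)-pp)]]);Qp=T;pp=np.array(t)
```

```text
5.2 [0.54036356 0.07427252 0.05884184] [ 4.56750293 -1.07308626 -7.21394546] [-0.15209568 -0.98405178  0.00837851]
0.07658313217999613 -15.31493298201952
[-0.0005, 0.0, 0.9167, -0.0013, 0.0072, -0.0]
[-0.0005, 0.0, 0.9167, -0.0005, 0.0072, -0.0]
[-0.0005, 0.0, 0.9167, -0.0005, 0.0072, -0.0]
[-0.0005, 0.0, 0.9167, -0.0005, 0.0072, -0.0]
[-0.0005, 0.0, 0.9167, -0.0005, 0.0072, -0.0]
[-0.0005, 0.0, 0.9167, -0.0005, 0.0072, -0.0]
[-0.0005, 0.0, 0.9167, -0.0005, 0.0072, -0.0]
[-0.0005, 0.0, 0.9167, -0.0005, 0.0072, -0.0]
[-0.0005, 0.0, 0.9167, -0.0005, 0.0072, -0.0]
[-0.0005, 0.0, 0.9167, -0.0005, 0.0072, -0.0]
```

View pics/s2.png

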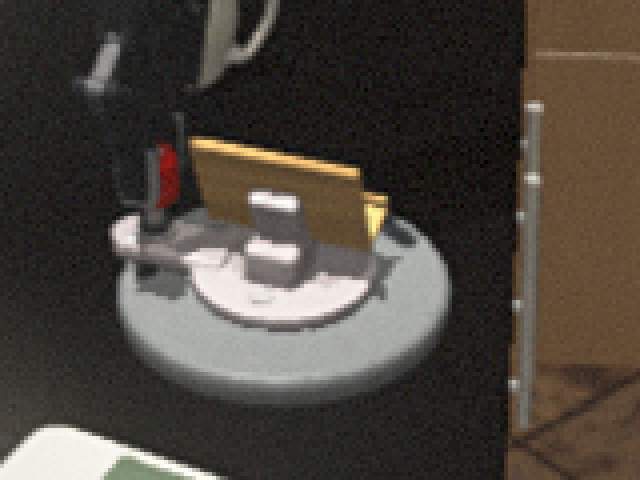

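The knob is clearly lifted: the dark stem shows under it at crop (155,220), with a downward spring force of about 7 N. I'll start the swing.

apply_moves(
  moves=[
    [0,0,0.55,0,0.0044,0,-1],
    [0,0,0.55,-0.0001,0.0044,0,-1],
    [0,0,0.55,-0.0001,0.0044,0,-1],
    [0,0,0.55,-0.0001,0.0044,0,-1],
    [0,0,0.55,-0.0001,0.0044,0,-1],
    [0,0,0.55,-0.0001,0.0044,0,-1],
    [0,0,0.55,-0.0001,0.0044,0,-1],
    [0,0,0.55,-0.0001,0.0044,0,-1],
  ],
)

```text
clock: 5.92
tcp_pos: [0.5234, 0.0432, 0.0584]
orientation: [2.943, -1.098, -0.002]
contact_force: [2.1, -0.8, -5.8]
grip_width: 0.0261
gripper_force: 49.6
```

apply_moves(
  moves=[
    [0,0,0.55,-0.0001,0.0044,0,-1],
    [0,0,0.55,-0.0001,0.0044,0,-1],
    [0,0,0.55,-0.0001,0.0044,0,-1],
    [0,0,0.55,-0.0001,0.0044,0,-1],
    [0,0,0.55,-0.0001,0.0044,0,-1],
    [0,0,0.55,-0.0001,0.0044,0,-1],
    [0,0,0.55,-0.0001,0.0044,0,-1],
    [0,0,0,0,0,0,-1],
  ],
)

```text
clock: 6.58
tcp_pos: [0.4977, 0.0245, 0.0581]
orientation: [2.663, -1.663, -0.005]
contact_force: [-1.2, 0.6, -7.1]
grip_width: 0.0257
gripper_force: 49.6
```

```bash
cat >> h.py <<'E'
C=np.array([.4665,.0945])
def st():
    p,Q,o=pose();d=p[:2]-C;a=np.arctan2(d[1],d[0]);f=o['contact_force']
    print('t',round(o['clock'],2),'p',p.round(4),'r',np.hypot(*d).round(4),'ang',np.degrees(a).round(2),'yawx',np.degrees(Q.as_euler('xyz')[2]).round(1),'Fr,Ft,Fz',np.round([f[:2]@[np.cos(a),np.sin(a)],f[:2]@[-np.sin(a),np.cos(a)],f[2]],1),'w',o['grip_width'].__round__(4),o['gripper_force'].__round__(1))
    return p,Q,o
E
python3 -c "
from h import *;st()"
```

```text
t 6.58 p [0.4977 0.0245 0.0581] r 0.0766 ang -65.99 yawx -64.0 Fr,Ft,Fz [-1.  -0.8 -7.1] w 0.0257 49.6
```

apply_moves(
  moves=[
    [0,0,0.4,0,0.0032,0,-1],
    [0,0,0.3,0,0.0024,0,-1],
    [0,0,0,0,0,0.001,-1],
    [0,0,0,0,0,0.001,-1],
    [0,0,0,0,0,0,-1],
    [0,0,0,0,0,0,-1],
    [0,0,0,0,0,0,-1],
    [0,0,0,0,0,0,-1],
  ],
)

```text
clock: 7.25
tcp_pos: [0.4941, 0.0227, 0.0566]
orientation: [2.604, -1.757, -0.003]
contact_force: [-4.4, 2.7, -2.5]
grip_width: 0.0256
gripper_force: 50.1
```

```bash
python3 -c "
from h import *;st()
cv2.imwrite('pics/w2.png',grab_frame('wrist'))"
```

```text
t 7.25 p [0.4941 0.0227 0.0566] r 0.0769 ang -68.96 yawx -68.0 Fr,Ft,Fz [-4.1 -3.2 -2.5] w 0.0256 50.1
```

View pics/w2.png

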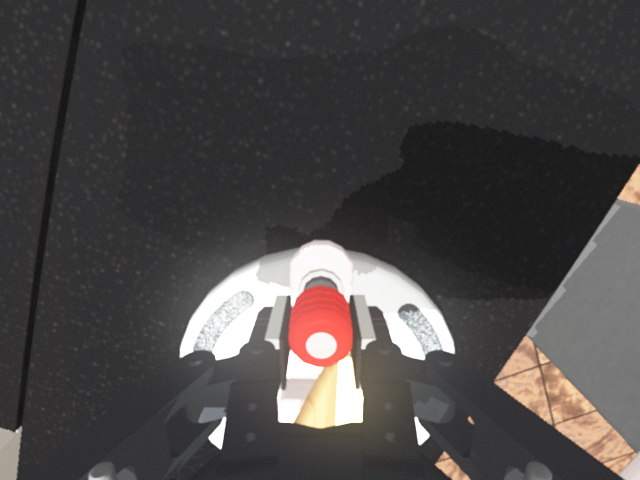

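apply_moves(
  moves=[
    [0,0,0.12,0,0.001,0.0005,-1],
    [0,0,0.12,0,0.001,0.0005,-1],
    [0,0,0.12,0,0.001,0,-1],
    [0,0,0.12,0,0.001,0,-1],
    [0,0,0.12,0,0.001,0,-1],
    [0,0,0,0,0,0,-1],
    [0,0,0,0,0,0,-1],
    [0,0,0,0,0,0,-1],
  ],
)

```text
clock: 7.97
tcp_pos: [0.4903, 0.0212, 0.0556]
orientation: [-2.547, 1.838, 0.001]
contact_force: [-1.9, 5.7, -6.1]
grip_width: 0.0257
gripper_force: 49.7
```

```bash
python3 -c "
from h import *;st()"
```

```text
t 7.97 p [0.4903 0.0212 0.0556] r 0.077 ang -72.04 yawx -71.6 Fr,Ft,Fz [-6.  -0.  -6.1] w 0.0257 49.7
```

apply_moves(
  moves=[
    [0,0,0,0,0,0.001,-1],
    [0,0,0,0,0,0.001,-1],
    [0,0,0,0,0,0.001,-1],
    [0,0,0,0,0,0.001,-1],
    [0,0,0,0,0,0,-1],
    [0,0,0,0,0,0,-1],
    [0,0,0,0,0,0,-1],
    [0,0,0,0,0,0,-1],
  ],
)

```text
clock: 8.63
tcp_pos: [0.4903, 0.0212, 0.0517]
orientation: [-2.547, 1.838, 0.001]
contact_force: [-2.0, 5.3, -5.3]
grip_width: 0.0263
gripper_force: 49.8
```

```bash
python3 -c "
from h import *;st()"
```

```text
t 8.63 p [0.4903 0.0212 0.0517] r 0.077 ang -72.03 yawx -71.6 Fr,Ft,Fz [-5.6 -0.3 -5.3] w 0.0263 49.8
```

apply_moves(
  moves=[
    [0,0,0,0,0,0.0015,-1],
    [0,0,0,0,0,0.0015,-1],
    [0,0,0,0,0,0.001,-1],
    [0,0,0,0,0,0,-1],
    [0,0,0,0,0,0,0.0],
    [0,0,0,0,0,0,0.4],
    [0,0,0,0,0,0,0.4],
    [0,0,0,0,0,0,0.4],
  ],
)

```text
clock: 9.3
tcp_pos: [0.4911, 0.0198, 0.0482]
orientation: [-2.546, 1.84, -0.002]
contact_force: [0.2, 0.3, 0.3]
grip_width: 0.0599
gripper_force: 0.0
```

apply_moves(
  moves=[
    [0,0,0,0,0,-0.01,0.6],
    [0,0,0,0,0,-0.025,0.6],
    [0,0,0,0,0,-0.035,1],
    [0,0,0,0.01,0,-0.035,1],
    [0,0,0,0.02,0,-0.035,1],
    [0,0,0,0.02,0,-0.03,1],
    [0,0,0,0.01,0,-0.015,1],
    [0,0,0,0,0,0,1],
  ],
)

```text
clock: 9.97
tcp_pos: [0.5121, -0.0396, 0.2379]
orientation: [-2.539, 1.842, -0.012]
contact_force: [1.6, 0.7, 0.0]
grip_width: 0.0852
gripper_force: 0.0
```

Run:
```python
from h import *
p,Q,o=st();np.savez('pics/w3.npz',p=p,q=Q.as_quat())
im=grab_frame('wrist');cv2.imwrite('pics/w3f.png',im)
t=grab_frame('top');cv2.imwrite('pics/t3f.png',t);s=grab_frame('side');cv2.imwrite('pics/s3f.png',s)
A=cv2.resize(s[240:360,250:400],(500,400),interpolation=3)
B=cv2.resize(t[240:350,190:300],(300,300),interpolation=3)
W=cv2.resize(im[150:480,120:520],None,fx=1,fy=1)
out=np.zeros((600,800,3),np.uint8);out[:330,:400]=im[150:480,120:520];out[:300,500:800]=B;out[330:600,:338]=cv2.resize(A,(338,270));cv2.imwrite('pics/c3.png',out)
```

```text
t 9.97 p [ 0.5121 -0.0396  0.2379] r 0.1417 ang -71.21 yawx -71.9 Fr,Ft,Fz [-0.1  1.7  0. ] w 0.0852 0.0
```

View pics/c3.png

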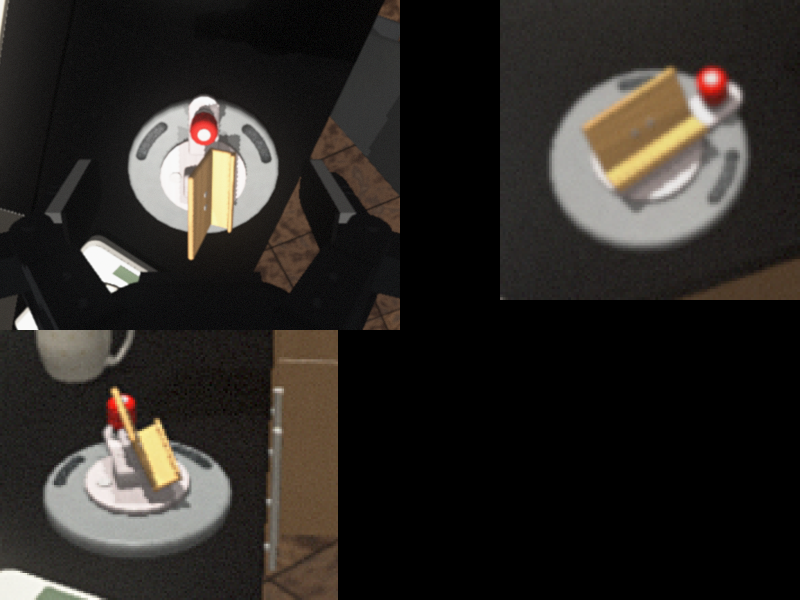

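The pin is home: the knob sits low and the two slots are symmetric about it. I'll fit the stand pose using all three views.

Run:
```python
from h import *
from scipy.optimize import least_squares
V={'w':saved('pics/w3.npz'),'t':cam('top'),'s':cam('side')}
ims={'w':cv2.imread('pics/w3f.png'),'t':cv2.imread('pics/t3f.png'),'s':cv2.imread('pics/s3f.png')}
box={'w':(300,230,350,310),'t':(255,255,285,280),'s':(290,260,320,290)}
kn={}
for k,im in ims.items():
    x0,y0,x1,y1=box[k];h=im.astype(int)[y0:y1,x0:x1];m=(h[...,2]>90)&(h[...,1]<75)&(h[...,0]<75)
    ys,xs=np.nonzero(m);kn[k]=(x0+(xs.min()+xs.max())/2,y0+(ys.min()+ys.max())/2);print(k,kn[k],np.ptp(xs),np.ptp(ys))
print('knob wt',tri(ray(*V['w'],*kn['w']),ray(*V['t'],*kn['t'])))
t=np.linspace(0,2*np.pi,180)
def ext(k,C,z):return np.array([proj(*V[k],(C[0]+.09*np.cos(a),C[1]+.09*np.sin(a),z)) for a in t])
def f(x):
    w,tt,s=ext('w',x,.018),ext('t',x,.018),ext('s',x,.018)
    return [w[:,0].min()-248,w[:,0].max()-398,w[:,1].min()-250,3*.5*(tt[:,0].min()-208),1.5*(tt[:,0].max()-280.9),1.5*(tt[:,1].min()-264.9),1.5*(s[:,0].min()-269.1),1.5*(s[:,0].max()-352.5)]
q=least_squares(f,C);print('C',q.x,np.round(q.fun,1))
for z in(.055,.06):
    K=atz(ray(*V['w'],*kn['w']),z)[:2];d=K-q.x;print(z,K,np.hypot(*d),np.degrees(np.arctan2(*d[::-1])))
# back top edge in wrist: ends at crop(190,180)->, and bottom (191,258); top image corners
for k,pts in {'w':((333,298),(311,408)),'t':((220.4,287.7),(253.1,265.7))}.items():
    for z in(.1025,.1045):
        a,b=[atz(ray(*V[k],*u),z) for u in pts];d=b-a;print(k,z,a.round(4),b.round(4),np.hypot(*d[:2]).round(4),np.degrees(np.arctan2(d[1],d[0])).round(1))
```

```text
w (np.float64(323.5), np.float64(282.5)) 25 41
t (np.float64(267.5), np.float64(271.0)) 11 14
s (np.float64(303.5), np.float64(276.0)) 13 16
knob wt (array([0.48703798, 0.02277995, 0.06415259]), np.float64(0.004303370959571796))
C [0.46552344 0.09314608] [-0.6  1.8 -0.4 -0.8 -0.7 -0.3 -0.2 -0.5]
0.055 [0.48682623 0.02880718] 0.06777390854155366 -71.680145704395
0.06 [0.48757483 0.02656157] 0.0701410026323921 -71.67621183208017
w 0.1025 [0.4812 0.0192 0.1025] [0.4623 0.1433 0.1025] 0.1256 98.7
w 0.1045 [0.4816 0.0182 0.1045] [0.4628 0.1415 0.1045] 0.1247 98.7
t 0.1025 [0.4599 0.1414 0.1025] [0.4892 0.0524 0.1025] 0.0937 -71.8
t 0.1045 [0.4588 0.1414 0.1045] [0.4879 0.0526 0.1045] 0.0935 -71.8
```

apply_moves(
  moves=[
    [0,0,0,0.02,0.01,0,1],
    [0,0,0,0.033,0.018,0,1],
    [0,0,0,0.033,0.018,0,1],
    [0,0,0,0.033,0.018,0,1],
    [0,0,0,0.033,0.018,0,1],
    [0,0,0,0.033,0.018,0,1],
    [0,0,0,0.033,0.018,0,1],
    [0,0,0,0.033,0.018,0,1],
  ],
)

```text
clock: 10.78
tcp_pos: [0.458, -0.3175, 0.2311]
orientation: [2.548, -1.837, -0.005]
contact_force: [0.6, 1.4, -0.3]
grip_width: 0.0856
gripper_force: 0.0
```

apply_moves(
  moves=[
    [0,0,0,0.033,0.018,0,1],
    [0,0,0,0.02,0.01,0,1],
    [0,0,0,0.01,0.005,0,1],
    [0,0,0,0,0,0,1],
    [0,0,0,0,0,0,1],
    [0,0,0,0,0,0,1],
    [0,0,0,0,0,0,1],
    [0,0,0,0,0,0,1],
  ],
)

```text
clock: 11.45
tcp_pos: [0.4484, -0.3859, 0.2328]
orientation: [-2.549, 1.835, 0.0]
contact_force: [0.9, -0.3, 0.3]
grip_width: 0.0852
gripper_force: 0.0
```

Run:
```python
from h import *
p,Q,o=st();np.savez('pics/w4.npz',p=p,q=Q.as_quat())
im=grab_frame('wrist');cv2.imwrite('pics/w4.png',im)
for th in ['notepad','rack']:
    for d in silhouettes(th,'wrist'): print(th,round(d['p'],2),np.round(d['extent']))
```

```text
t 11.45 p [ 0.4484 -0.3859  0.2328] r 0.4807 ang -92.15 yawx -71.5 Fr,Ft,Fz [0.2 0.9 0.3] w 0.0852 0.0
notepad 0.7 [318. 251.  24. 108.]
notepad 0.67 [180. 182.  80.  39.]
notepad 0.6 [387. 127.  46.  71.]
rack 0.57 [313. 224.  70. 105.]
```

View pics/w4.png

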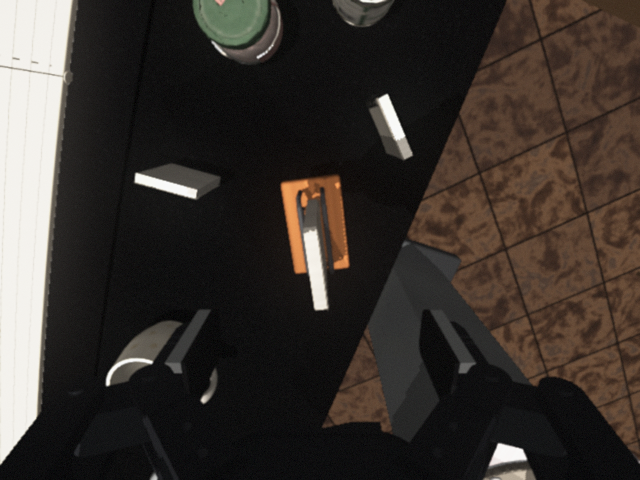

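The rack notebook is at (318,250). The look-alikes are at (180,182) and (390,127), standing free of the rack. I'll take one enlarged confirming crop from all three cameras.

Run:
```python
from h import *
im=cv2.imread('pics/w4.png');a=cv2.imread('pics/side0.png');b=cv2.imread('pics/top0.png')
out=np.zeros((600,800,3),np.uint8)
g=lambda x:cv2.convertScaleAbs(x,alpha=1.6,beta=10)
out[:,:400]=g(cv2.resize(im[165:315,265:365],(400,600),interpolation=3))
out[:300,400:800]=g(cv2.resize(a[170:245,300:400],(400,300),interpolation=3))
out[300:,400:]=g(cv2.resize(b[205:280,380:480],(400,300),interpolation=3))
cv2.imwrite('pics/c4.png',out)
```

```text
(no output)
```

View pics/c4.png

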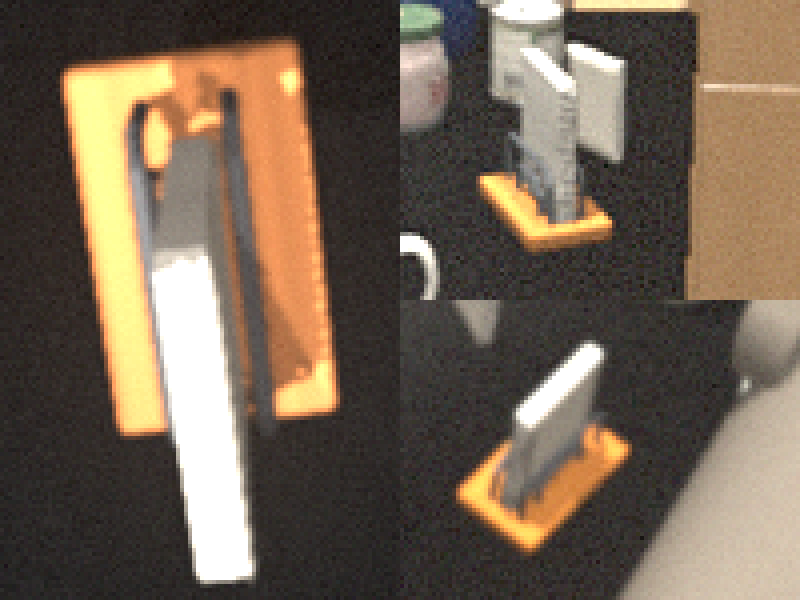

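Run:
```python
from h import *
c,T=saved('pics/w4.npz');cs,Ts=cam('side');ct,Tt=cam('top')
px=[(303.5,229.5),(317.5,228),(328.7,309.3),(313.7,310.3)]
# top-cam corners of top face (scale 4, origin 380,205)
tp=[(380+(x-400)/4,205+(y-300)/4) for x,y in((586,346),(604,348),(533,425),(514,412))]
sp=[(300+(x-400)/4,170+y/4) for x,y in((576,93),(522,47))]
far_t=((tp[0][0]+tp[1][0])/2,(tp[0][1]+tp[1][1])/2);near_t=((tp[2][0]+tp[3][0])/2,(tp[2][1]+tp[3][1])/2)
far_w=np.mean(px[:2],0);near_w=np.mean(px[2:],0)
print('far',tri(ray(c,T,*far_w),ray(ct,Tt,*far_t)));print('near',tri(ray(c,T,*near_w),ray(ct,Tt,*near_t)))
print('near s',tri(ray(c,T,*near_w),ray(cs,Ts,*(sp[0]))))
for z in (.112,.117):
    P=[atz(ray(c,T,*u),z)[:2] for u in px];f=(P[0]+P[1])/2;n=(P[2]+P[3])/2
    print(z,'far',f,'near',n,'len',np.linalg.norm(n-f),'ang',np.degrees(np.arctan2(*(n-f)[::-1])),'thick',np.linalg.norm(P[0]-P[1]),np.linalg.norm(P[2]-P[3]),'mid',(f+n)/2)
# foot corners z .014
F=[atz(ray(c,T,265+x/4,165+y/4),.014)[:2] for x,y in((62,70),(298,40),(338,410),(122,435))]
print('rack c',np.mean(F,0),np.linalg.norm(F[0]-F[1]),np.linalg.norm(F[1]-F[2]),np.degrees(np.arctan2(*(F[1]-F[2])[::-1])),np.degrees(np.arctan2(*(F[0]-F[3])[::-1])))
```

```text
far (array([ 0.4555279 , -0.38941136,  0.12154162]), np.float64(0.0018929734877057504))
near (array([ 0.42515091, -0.32581505,  0.11994204]), np.float64(0.0029047998827277863))
near s (array([ 0.42144165, -0.32047772,  0.11180357]), np.float64(0.006459707716102802))
0.112 far [ 0.45556686 -0.38592906] near [ 0.4247417  -0.32045347] len 0.07236880014532987 ang 115.21052468337632 thick 0.01103335651767498 0.012778136090221319 mid [ 0.44015428 -0.35319126]
0.117 far [ 0.45591219 -0.3874079 ] near [ 0.42567207 -0.323175  ] len 0.07099528007271008 ang 115.21052468337632 thick 0.010823949471890578 0.012535614086604514 mid [ 0.44079213 -0.35529145]
rack c [ 0.44349002 -0.36116211] 0.06107117988543752 0.10331047630413243 -64.28613704071275 -64.17746499818287
```

apply_moves(
  moves=[
    [0,0,0,-0.0157,-0.0013,0.01,1],
    [0,0,0,-0.0157,-0.0012,0.02,1],
    [0,0,-0.55,0,0,0.03,1],
    [0,0,-0.55,0,0,0.03,1],
    [0,0,0,0,0,0.03,0.8],
    [0,0,0,0,0,0.02,0.4],
    [0,0,0,0,0,0.013,0.0],
    [0,0,0,0,0,0,-0.2],
  ],
)

```text
clock: 12.27
tcp_pos: [0.4385, -0.3556, 0.0771]
orientation: [2.649, -1.689, -0.008]
contact_force: [0.1, -0.3, 0.2]
grip_width: 0.0416
gripper_force: 0.0
```

Run:
```python
from h import *
st()
```

```text
t 12.27 p [ 0.4385 -0.3556  0.0771] r 0.451 ang -93.56 yawx -65.0 Fr,Ft,Fz [0.3 0.1 0.2] w 0.0416 0.0
```

apply_moves(
  moves=[
    [0,0,0,0,-0.002,-0.002,-0.4],
    [0,0,0,0,0,0,-0.5],
    [0,0,0,0,0,0,-0.6],
    [0,0,0,0,0,0,-0.7],
    [0,0,0,0,0,0,-1],
    [0,0,0,0,0,0,-1],
    [0,0,0,0,0,0,-1],
    [0,0,0,0,0,0,-1],
  ],
  grip_force=35,
)

```text
clock: 12.93
tcp_pos: [0.4427, -0.3568, 0.0831]
orientation: [-2.648, 1.689, -0.004]
contact_force: [-0.3, 0.8, 7.1]
grip_width: 0.0101
gripper_force: 35.3
```

Run:
```python
from h import *
st()
```

```text
t 12.93 p [ 0.4427 -0.3568  0.0831] r 0.4519 ang -93.02 yawx -65.1 Fr,Ft,Fz [-0.8 -0.4  7.1] w 0.0101 35.3
```

```bash
cat >> h.py <<'E'
yaw=np.radians(18.3);C=np.array([.4655,.0935])
Xs=np.array([np.cos(yaw),np.sin(yaw),0]);Ys=np.array([-np.sin(yaw),np.cos(yaw),0]);Zw=np.array([0,0,1.])
O=np.array([*C,.05])-.010*Xs
c20,s20=np.cos(np.radians(20)),np.sin(np.radians(20))
Xr=c20*Xs-s20*Zw;Zr=c20*Zw+s20*Xs
Rm=np.stack([Xr,Ys,Zr],1)
def rest(x,y,z): return O+Rm@np.array([x,y,z])
TR=toolR(-Xr,-Zr)
E
python3 - <<'E'
from h import *
p,Q,o=pose();print((Q.inv()*TR).magnitude()*57.3)
p2=p+[0,0,.15]
F=rest(-.0085,-.0022,.0691);pre=rest(-.0085,-.0022,.0691+.05);print('final',F,'pre',pre)
plan([(p2,None,1),(pre+[0,0,.02],TR,14)],p,Q)
E
```

```text
21.145392617141525
final [0.47155143 0.09318413 0.11783993] pre [0.48778757 0.09855372 0.16482456]
[np.float64(0.0), np.float64(0.0), np.float64(0.0), np.float64(0.0003), np.float64(-0.0002), np.float64(-0.15)]
--
[np.float64(-0.239), np.float64(-0.015), np.float64(0.078), np.float64(-0.0281), np.float64(-0.0166), np.float64(0.0034)]
[np.float64(-0.239), np.float64(-0.015), np.float64(0.078), np.float64(-0.0283), np.float64(-0.0165), np.float64(0.0031)]
[np.float64(-0.239), np.float64(-0.015), np.float64(0.078), np.float64(-0.0284), np.float64(-0.0163), np.float64(0.0027)]
[np.float64(-0.239), np.float64(-0.015), np.float64(0.078), np.float64(-0.0285), np.float64(-0.0161), np.float64(0.0023)]
[np.float64(-0.239), np.float64(-0.015), np.float64(0.078), np.float64(-0.0287), np.float64(-0.016), np.float64(0.002)]
[np.float64(-0.239), np.float64(-0.015), np.float64(0.078), np.float64(-0.0288), np.float64(-0.0158), np.float64(0.0016)]
[np.float64(-0.239), np.float64(-0.015), np.float64(0.078), np.float64(-0.0289), np.float64(-0.0156), np.float64(0.0013)]
[np.float64(-0.239), np.float64(-0.015), np.float64(0.078), np.float64(-0.029), np.float64(-0.0154), np.float64(0.0009)]
[np.float64(-0.239), np.float64(-0.015), np.float64(0.078), np.float64(-0.0292), np.float64(-0.0152), np.float64(0.0006)]
[np.float64(-0.239), np.float64(-0.015), np.float64(0.078), np.float64(-0.0293), np.float64(-0.0149), np.float64(0.0003)]
[np.float64(-0.239), np.float64(-0.015), np.float64(0.078), np.float64(-0.0294), np.float64(-0.0147), np.float64(-0.0001)]
[np.float64(-0.239), np.float64(-0.015), np.float64(0.078), np.float64(-0.0295), np.float64(-0.0144), np.float64(-0.0004)]
[np.float64(-0.239), np.float64(-0.015), np.float64(0.078), np.float64(-0.0296), np.float64(-0.0142), np.float64(-0.0007)]
[np.float64(-0.239), np.float64(-0.015), np.float64(0.078), np.float64(-0.0298), np.float64(-0.0139), np.float64(-0.001)]
--
```

apply_moves(
  moves=[
    [0,0,0,0,0,-0.005,-1],
    [0,0,0,0,0,-0.015,-1],
    [0,0,0,0,0,-0.025,-1],
    [0,0,0,0,0,-0.03,-1],
    [0,0,0,0,0,-0.03,-1],
    [0,0,0,0,0,-0.025,-1],
    [0,0,0,0,0,-0.015,-1],
    [0,0,0,0,0,-0.005,-1],
  ],
)

```text
clock: 13.6
tcp_pos: [0.4428, -0.3572, 0.235]
orientation: [-2.648, 1.69, -0.008]
contact_force: [0.4, -1.0, 0.0]
grip_width: 0.0104
gripper_force: 34.2
```

apply_moves(
  moves=[
    [-0.12,-0.008,0.04,-0.014,-0.0083,0.002,-1],
    [-0.24,-0.015,0.08,-0.028,-0.0165,0.003,-1],
    [-0.24,-0.015,0.08,-0.0284,-0.0163,0.0027,-1],
    [-0.24,-0.015,0.08,-0.0285,-0.0161,0.0023,-1],
    [-0.24,-0.015,0.08,-0.0287,-0.016,0.002,-1],
    [-0.24,-0.015,0.08,-0.0288,-0.0158,0.0016,-1],
    [-0.24,-0.015,0.08,-0.0289,-0.0156,0.0013,-1],
    [-0.24,-0.015,0.08,-0.029,-0.0154,0.0009,-1],
  ],
)

```text
clock: 14.27
tcp_pos: [0.4649, -0.1108, 0.2064]
orientation: [2.462, -1.683, -0.169]
contact_force: [0.6, -1.1, -0.6]
grip_width: 0.0102
gripper_force: 34.2
```

apply_moves(
  moves=[
    [-0.24,-0.015,0.08,-0.0292,-0.0152,0.0006,-1],
    [-0.24,-0.015,0.08,-0.0293,-0.0149,0.0003,-1],
    [-0.24,-0.015,0.08,-0.0294,-0.0147,0,-1],
    [-0.24,-0.015,0.08,-0.0295,-0.0144,0,-1],
    [-0.24,-0.015,0.08,-0.0296,-0.0142,0,-1],
    [-0.24,-0.015,0.08,-0.02,-0.01,0,-1],
    [-0.24,-0.015,0.08,-0.01,-0.005,0,-1],
    [0,0,0,0,0,0,-1],
  ],
)

```text
clock: 14.93
tcp_pos: [0.4846, 0.0848, 0.1833]
orientation: [2.293, -1.657, -0.308]
contact_force: [0.5, 1.1, -0.9]
grip_width: 0.0103
gripper_force: 34.2
```

Run:
```python
from h import *
p,Q,o=st();np.savez('pics/w5.npz',p=p,q=Q.as_quat())
print('rest coords',Rm.T@(p-O),'rot err deg (tool)',np.degrees((Q.inv()*TR).as_rotvec()))
w,s,t=[grab_frame(n) for n in('wrist','side','top')]
for n,i in zip('wst',(w,s,t)):cv2.imwrite(f'pics/{n}5.png',i)
out=np.zeros((600,800,3),np.uint8);out[:360,:480]=cv2.resize(w,(480,360));out[:360,480:800]=cv2.resize(s[220:355,250:370],(320,360),interpolation=3)
out[360:,:400]=cv2.resize(t[210:330,180:380],(400,240),interpolation=3);cv2.imwrite('pics/c5.png',out)
plan([(rest(-.0085,-.0022,.0691+.05),TR,6)],p,Q)
```

```text
t 14.93 p [0.4846 0.0848 0.1833] r 0.021 ang -24.51 yawx -71.7 Fr,Ft,Fz [-0.   1.2 -0.9] w 0.0103 34.2
rest coords [-0.02175363 -0.01424193  0.13395099] rot err deg (tool) [0.99637434 0.06782091 0.00487439]
[np.float64(0.028), np.float64(0.002), np.float64(0.0), np.float64(-0.002), np.float64(-0.0023), np.float64(0.0024)]
[np.float64(0.028), np.float64(0.002), np.float64(0.0), np.float64(-0.002), np.float64(-0.0022), np.float64(0.0024)]
[np.float64(0.028), np.float64(0.002), np.float64(0.0), np.float64(-0.002), np.float64(-0.0022), np.float64(0.0025)]
[np.float64(0.028), np.float64(0.002), np.float64(0.0), np.float64(-0.002), np.float64(-0.0022), np.float64(0.0025)]
[np.float64(0.028), np.float64(0.002), np.float64(0.0), np.float64(-0.002), np.float64(-0.0022), np.float64(0.0025)]
[np.float64(0.028), np.float64(0.002), np.float64(0.0), np.float64(-0.002), np.float64(-0.0022), np.float64(0.0025)]
--
```

View pics/c5.png

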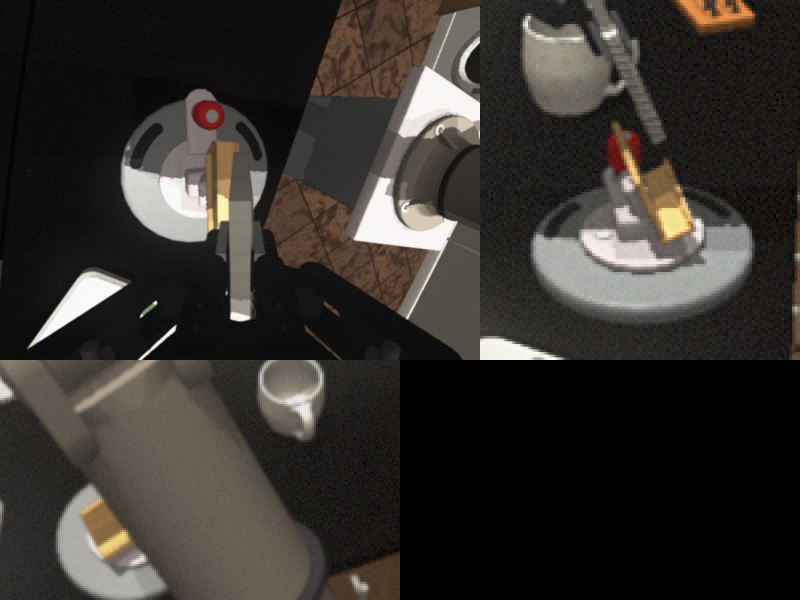

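Run:
```python
from h import *
c,T=saved('pics/w5.npz');im=cv2.imread('pics/w5.png');M=np.array(calibration('wrist')['mount'])
for x in(-.042,-.038,-.036,-.034,.032,.034,.036): print(x,proj(c,M,(x,0,-.034)).round(1), 'bot' ,proj(c,M,(x,0,.069)).round(1))
g=im.mean(2)
for v in range(190,450,4): print(v,g[v,306:336:3].round().astype(int).tolist())
```

```text
-0.042 [318.2 441.6] bot [318.9 312.9]
-0.038 [318.2 434.3] bot [318.9 307.7]
-0.036 [318.2 430.5] bot [318.9 305.1]
-0.034 [318.2 426.8] bot [318.9 302.5]
0.032 [317.9 277.3] bot [318.8 207.1]
0.034 [317.9 271.9] bot [318.8 203.9]
0.036 [317.9 266.4] bot [318.8 200.7]
190 [107, 100, 92, 80, 79, 78, 74, 76, 35, 21]
194 [112, 107, 100, 97, 93, 77, 77, 74, 71, 21]
198 [110, 107, 102, 96, 88, 75, 76, 77, 73, 57]
202 [113, 106, 92, 86, 83, 69, 74, 73, 74, 70]
206 [112, 105, 74, 71, 73, 74, 71, 75, 74, 74]
210 [113, 106, 72, 74, 75, 74, 72, 76, 76, 75]
214 [112, 107, 73, 74, 78, 76, 78, 74, 72, 76]
218 [114, 101, 77, 78, 78, 75, 81, 76, 74, 75]
222 [114, 90, 77, 79, 75, 78, 76, 75, 76, 73]
226 [113, 89, 74, 79, 76, 77, 79, 77, 81, 80]
230 [110, 81, 77, 77, 76, 75, 77, 76, 78, 120]
234 [110, 77, 79, 77, 75, 76, 78, 77, 76, 96]
238 [122, 77, 79, 77, 78, 78, 78, 76, 78, 81]
242 [141, 77, 80, 81, 77, 80, 80, 78, 80, 75]
246 [131, 78, 82, 82, 79, 82, 80, 80, 81, 77]
250 [116, 82, 80, 80, 84, 82, 83, 82, 82, 76]
254 [105, 81, 82, 82, 81, 81, 82, 82, 78, 81]
258 [93, 84, 84, 87, 85, 84, 84, 82, 
[... 1786 characters left out ...]
 113, 112, 114, 110, 112, 112, 114, 114, 100]
398 [50, 138, 126, 116, 112, 113, 124, 120, 119, 96]
402 [51, 152, 151, 151, 151, 150, 152, 154, 156, 131]
406 [50, 145, 149, 149, 148, 152, 151, 150, 153, 126]
410 [40, 146, 147, 151, 149, 150, 153, 153, 152, 119]
414 [36, 147, 147, 145, 148, 149, 151, 150, 154, 117]
418 [55, 237, 238, 244, 234, 189, 165, 153, 153, 113]
422 [69, 245, 245, 246, 245, 245, 246, 247, 244, 159]
426 [24, 142, 208, 234, 246, 246, 243, 222, 158, 41]
430 [16, 16, 16, 12, 14, 15, 15, 14, 16, 21]
434 [18, 13, 18, 12, 12, 10, 12, 17, 14, 15]
438 [20, 14, 14, 12, 15, 17, 17, 15, 14, 15]
442 [17, 18, 14, 17, 18, 18, 12, 17, 17, 15]
446 [13, 14, 12, 16, 15, 17, 13, 19, 15, 13]
```

The side view shows the notebook held with its spiral on the +y edge, the reader's left, and tilted parallel to the back. The top-face ends are at rows 268 and 428, so the grip is centred. Now to descend.

apply_moves(
  moves=[
    [0.08,0,0,-0.0047,-0.0039,0.003,-1],
    [0.09,0,0,-0.0048,-0.0039,0.005,-1],
    [0,0,0,-0.0047,-0.0039,0.007,-1],
    [0,0,0,0,0,0,-1],
    [0,0,0,0,0,0,-1],
    [0,0,0,0,0,0,-1],
    [0,0,0,0,0,0,-1],
    [0,0,0,0,0,0,-1],
  ],
)

```text
clock: 15.75
tcp_pos: [0.4863, 0.0957, 0.1673]
orientation: [2.303, -1.676, -0.293]
contact_force: [-0.5, -1.0, -0.9]
grip_width: 0.0099
gripper_force: 34.2
```

Run:
```python
from h import *
p,Q,o=st();np.savez('pics/w6.npz',p=p,q=Q.as_quat())
print('rest coords',Rm.T@(p-O),np.degrees((Q.inv()*TR).as_rotvec()))
w,s=[grab_frame(n) for n in('wrist','side')]
cv2.imwrite('pics/w6.png',w);cv2.imwrite('pics/s6.png',s)
# overlay model of rest & notebook on both
cs,Ts=cam('side');cw,Tw=saved('pics/w6.npz')
def draw(im,c,T,k,org):
    a=cv2.resize(im,None,fx=k,fy=k,interpolation=3)
    def L(pts,col):
        q=np.array([proj(c,T,P)*k+k/2 for P in pts]).round().astype(int);cv2.polylines(a,[q],False,col,1)
    L([rest(0,-.048,.058),rest(0,.048,.058),rest(0,.048,0),rest(-.02,.048,0),rest(-.02,.048,.005),rest(-.02,-.048,.005)],(255,0,255))
    x0,y0,x1,y1=[int(v*k) for v in org];return a[y0:y1,x0:x1]
A=draw(s,cs,Ts,5,(265,225,345,345));B=draw(w,cw,Tw,2.5,(210,80,370,320))
out=np.zeros((600,800,3),np.uint8);out[:A.shape[0],:A.shape[1]]=A[:600];out[:,400:400+B.shape[1]]=B[:600,:400];cv2.imwrite('pics/c6.png',out)
```

```text
t 15.75 p [0.4863 0.0957 0.1673] r 0.0209 ang 6.01 yawx -72.1 Fr,Ft,Fz [-0.6 -0.9 -0.9] w 0.0099 34.2
rest coords [-0.01153565 -0.00444972  0.12066704] [-0.22928344  0.17314311 -0.36492835]
```

View pics/c6.png

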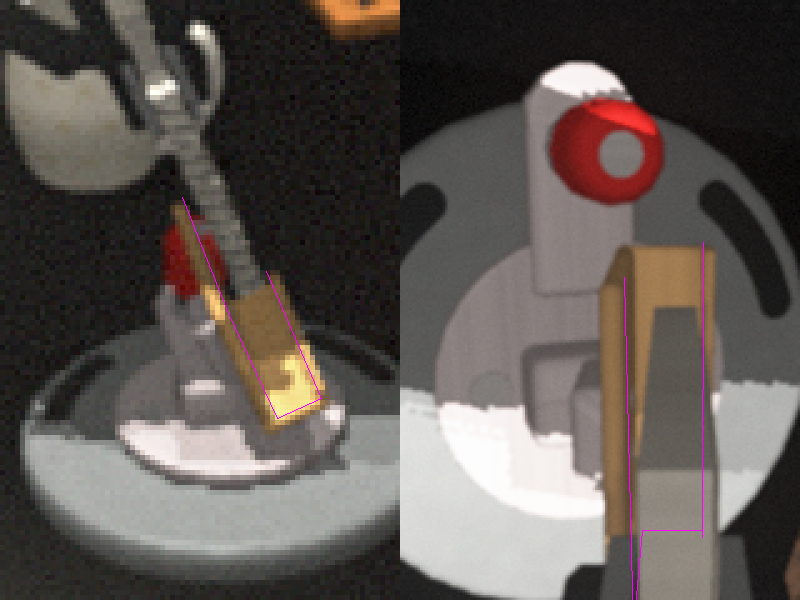

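The overlay agrees with the picture to within about 2 mm, and the rest looks about 1.5 mm further towards +y than modelled. The notebook's lower end, at crop x 652–697, lies between back and lip (632–708). I'll continue down using force readings and numbers only.

apply_moves(
  moves=[
    [0,0,0,-0.003,0,0.003,-1],
    [0,0,0,-0.003,0,0.006,-1],
    [0,0,0,0,0,0.008,-1],
    [0,0,0,0,0,0.008,-1],
    [0,0,0,0,0,0.008,-1],
    [0,0,0,0,0,0.006,-1],
    [0,0,0,0,0,0.003,-1],
    [0,0,0,0,0,0,-1],
  ],
)

```text
clock: 16.52
tcp_pos: [0.47, 0.097, 0.1268]
orientation: [2.302, -1.675, -0.294]
contact_force: [0.5, 0.2, 0.0]
grip_width: 0.0101
gripper_force: 34.2
```

Run:
```python
from h import *
p,Q,o=st()
print('rest coords',Rm.T@(p-O),np.degrees((Q.inv()*TR).as_rotvec()),'F rest',Rm.T@o['contact_force'])
```

```text
t 16.52 p [0.47   0.097  0.1268] r 0.0057 ang 37.94 yawx -72.1 Fr,Ft,Fz [ 0.5 -0.1  0. ] w 0.0101 34.2
rest coords [-0.01187242  0.00190424  0.07746073] [-0.11193511  0.17188346 -0.35936739] F rest [0.45560371 0.04827797 0.20636406]
```

Next, the feel-down: small steps until the ledge pushes back.

apply_moves(
  moves=[
    [0,0,0,0,0,0.001,-1],
    [0,0,0,0,0,0.001,-1],
    [0,0,0,0,0,0.001,-1],
    [0,0,0,0,0,0.001,-1],
    [0,0,0,0,0,0.001,-1],
    [0,0,0,0,0,0,-1],
    [0,0,0,0,0,0,-1],
    [0,0,0,0,0,0,-1],
  ],
)

```text
clock: 17.18
tcp_pos: [0.4691, 0.0968, 0.123]
orientation: [2.303, -1.676, -0.293]
contact_force: [0.1, 0.8, -0.6]
grip_width: 0.0105
gripper_force: 34.2
```

Run:
```python
from h import *
p,Q,o=st()
print('rest coords',Rm.T@(p-O),'F rest',Rm.T@o['contact_force'])
```

```text
t 17.18 p [0.4691 0.0968 0.123 ] r 0.0049 ang 42.33 yawx -72.1 Fr,Ft,Fz [ 0.6  0.5 -0.6] w 0.0105 34.2
rest coords [-0.01133105  0.00200567  0.07352074] F rest [ 0.53304707  0.72460637 -0.40501794]
```

apply_moves(
  moves=[
    [0,0,0,0,0,0.0007,-1],
    [0,0,0,0,0,0.0007,-1],
    [0,0,0,0,0,0.0007,-1],
    [0,0,0,0,0,0.0007,-1],
    [0,0,0,0,0,0,-1],
    [0,0,0,0,0,0,-1],
    [0,0,0,0,0,0,-1],
    [0,0,0,0,0,0,-1],
  ],
)

```text
clock: 17.85
tcp_pos: [0.4682, 0.0965, 0.1203]
orientation: [2.303, -1.676, -0.293]
contact_force: [0.4, -0.7, -0.1]
grip_width: 0.0105
gripper_force: 34.2
```

Run:
```python
from h import *
p,Q,o=st()
print('rest coords',Rm.T@(p-O),'F rest',Rm.T@o['contact_force'])
```

```text
t 17.85 p [0.4682 0.0965 0.1203] r 0.004 ang 48.08 yawx -72.1 Fr,Ft,Fz [-0.3 -0.7 -0.1] w 0.0105 34.2
rest coords [-0.01134355  0.00200819  0.07066672] F rest [ 0.16576076 -0.76151093 -0.04981183]
```

apply_moves(
  moves=[
    [0,0,0,0,0,0.0007,-1],
    [0,0,0,0,0,0.0007,-1],
    [0,0,0,0,0,0.0007,-1],
    [0,0,0,0,0,0.0007,-1],
    [0,0,0,0,0,0,-1],
    [0,0,0,0,0,0,-1],
    [0,0,0,0,0,0,-1],
    [0,0,0,0,0,0,-1],
  ],
)

```text
clock: 18.52
tcp_pos: [0.4681, 0.0966, 0.1191]
orientation: [2.305, -1.676, -0.293]
contact_force: [0.3, 0.5, 12.9]
grip_width: 0.0098
gripper_force: 36.1
```

Run:
```python
from h import *
p,Q,o=st()
print('rest coords',Rm.T@(p-O),'F rest',Rm.T@o['contact_force'])
```

```text
t 18.52 p [0.4681 0.0966 0.1191] r 0.004 ang 49.4 yawx -72.1 Fr,Ft,Fz [ 0.6  0.1 12.9] w 0.0098 36.1
rest coords [-0.01099773  0.00209027  0.0695836 ] F rest [-3.95595631  0.37852506 12.27282194]
```

Contact came at rest z = 69.6 mm, as expected for the ledge (the lip would be about 5 mm higher). I'll ease off and slide towards the back.

apply_moves(
  moves=[
    [0,0,0,0,0,-0.0015,-1],
    [0,0,0,0,0,0,-1],
    [0,0,0,0,-0.001,0,-1],
    [0,0,0,0,-0.001,0,-1],
    [0,0,0,0,-0.001,0,-1],
    [0,0,0,0,-0.001,0,-1],
    [0,0,0,0,0,0,-1],
    [0,0,0,0,0,0,-1],
  ],
)

```text
clock: 19.18
tcp_pos: [0.4708, 0.0972, 0.1181]
orientation: [2.302, -1.675, -0.295]
contact_force: [-2.2, -0.3, 7.9]
grip_width: 0.0105
gripper_force: 35.3
```

Run:
```python
from h import *
p,Q,o=st();np.savez('pics/w7.npz',p=p,q=Q.as_quat())
print('rest coords',Rm.T@(p-O),'F rest',Rm.T@o['contact_force'],o['moment'])
w=grab_frame('wrist');cv2.imwrite('pics/w7.png',w)
s=grab_frame('side');cv2.imwrite('pics/s7.png',s)
for th in('rest','notepad'):
  for n in('wrist','side'):
    for d in silhouettes(th,n)[:2]: print(th,n,round(d['p'],2),np.round(d['extent'],1))
# rest right end (lip & back, y=-48) model and notebook right end pixel in wrist
c,T=saved('pics/w7.npz')
for P in((0,-.048,.058),(.006,-.048,.058),(-.02,-.048,.005),(-.023,-.048,.005),(-.023,-.048,0)):print(P,proj(c,T,rest(*P)).round(1))
```

```text
t 19.18 p [0.4708 0.0972 0.1181] r 0.0065 ang 35.08 yawx -72.1 Fr,Ft,Fz [-2.   1.   7.9] w 0.0105 35.3
rest coords [-0.00804566  0.00188112  0.06958853] F rest [-4.72884037  0.38054503  6.64845984] [-0.19053087  0.75307501 -0.0020656 ]
rest wrist 0.77 [275.8 199.8 139.9 222.2]
rest side 0.96 [312.1 296.7  46.4  50.2]
notepad wrist 0.83 [323.7 311.9  32.8 220.8]
notepad side 0.66 [309.8 278.5  28.3  54.6]
notepad side 0.59 [349.1 197.3  12.1  23.3]
(0, -0.048, 0.058) [299.6 197.6]
(0.006, -0.048, 0.058) [286.1 197.7]
(-0.02, -0.048, 0.005) [338.8 178.6]
(-0.023, -0.048, 0.005) [343.9 178.6]
(-0.023, -0.048, 0) [343.4 177.3]
```

Run:
```python
from h import *
im=cv2.imread('pics/w7.png').astype(int);hsv=cv2.cvtColor(cv2.imread('pics/w7.png'),cv2.COLOR_BGR2HSV)
m=(hsv[...,0]>8)&(hsv[...,0]<32)&(hsv[...,1]>90)&(hsv[...,2]>50);m[:150]=0
for cc in range(284,350,4):
    r_=np.nonzero(m[:,cc])[0];print(cc,(r_.min(),r_.max(),len(r_)) if len(r_) else None,end=' ')
print()
for v in (205,230,260): print(v,''.join('#' if x else '.' for x in m[v,275:355]))
c,T=saved('pics/w7.npz')
print('lip inner/outer & back front/rear at y=-.03', [proj(c,T,rest(*P)).round(1).tolist() for P in((0,-.03,.058),(.006,-.03,.058),(-.02,-.03,.005),(-.023,-.03,.005))])
# notebook silhouettes
g=im.mean(2)
for v in (215,230,250): print(v,g[v,296:350:2].astype(int).tolist())
M=np.array(calibration('wrist')['mount']);print('nb bottom corners',[proj(c,M,(.036,y,z)).round(1).tolist() for y in(-.0055,.0055) for z in(.069,-.034)])
```

```text
284 None 288 (np.int64(204), np.int64(253), 50) 292 (np.int64(194), np.int64(301), 108) 296 (np.int64(184), np.int64(293), 110) 300 (np.int64(181), np.int64(293), 113) 304 (np.int64(181), np.int64(250), 70) 308 (np.int64(181), np.int64(236), 56) 312 (np.int64(181), np.int64(203), 23) 316 (np.int64(181), np.int64(202), 22) 320 (np.int64(181), np.int64(202), 22) 324 (np.int64(181), np.int64(202), 22) 328 (np.int64(181), np.int64(202), 22) 332 (np.int64(181), np.int64(218), 38) 336 (np.int64(181), np.int64(251), 71) 340 (np.int64(181), np.int64(422), 117) 344 (np.int64(184), np.int64(210), 25) 348 None 
205 .............########################..................###############..........
230 .............#####################.........................##########...........
260 ..............##############...................................####.............
lip inner/outer & back front/rear at y=-.03 [[300.6, 236.1], [287.6, 236.2], [338.5, 208.5], [343.4, 208.5]]
215 [118, 104, 79, 80, 86, 134, 137, 121, 100, 101, 93, 98, 98, 101, 98, 96, 100, 111, 117, 133, 127, 104, 126, 125, 107, 96, 99]
230 [118, 105, 83, 79, 84, 127, 126, 94, 97, 98, 93, 96, 97, 97, 96, 95, 98, 95, 93, 121, 135, 106, 126, 123, 127, 119, 94]
250 [122, 111, 85, 81, 86, 108, 104, 104, 102, 104, 103, 105, 106, 105, 107, 105, 104, 104, 104, 94, 101, 114, 121, 118, 126, 103, 94]
nb bottom corners [[309.8, 200.7], [301.4, 266.4], [327.8, 200.7], [334.3, 266.4]]
```

apply_moves(
  moves=[
    [0,0,0,0,0,-0.0015,-1],
    [0,0,0,0.0007,0,0,-1],
    [0,0,0,0.0007,0,0,-1],
    [0,0,0,0,-0.0007,0,-1],
    [0,0,0,0,-0.0007,0,-1],
    [0,0,0,0,0,0,-1],
    [0,0,0,0,0,0,-1],
    [0,0,0,0,0,0,-1],
  ],
)

```text
clock: 20.15
tcp_pos: [0.4735, 0.0968, 0.1186]
orientation: [2.303, -1.675, -0.293]
contact_force: [-0.2, -0.6, -1.0]
grip_width: 0.0102
gripper_force: 34.2
```

Run:
```python
from h import *
p,Q,o=st()
print('rest coords',Rm.T@(p-O),'F rest',Rm.T@o['contact_force'],o['moment'])
```

```text
t 20.15 p [0.4735 0.0968 0.1186] r 0.0086 ang 22.19 yawx -72.1 Fr,Ft,Fz [-0.4 -0.5 -1. ] w 0.0102 34.2
rest coords [-0.00597557  0.00058493  0.0707917 ] F rest [ 0.03452957 -0.47885298 -1.10448335] [ 0.08474727 -0.37381926  0.02191376]
```

apply_moves(
  moves=[
    [0,0,0,0,-0.0005,0,-1],
    [0,0,0,0,-0.0005,0,-1],
    [0,0,0,0,-0.0005,0.0005,-1],
    [0,0,0,0,-0.0005,0.0004,-1],
    [0,0,0,0,0,0,-1],
    [0,0,0,0,0,0,-1],
    [0,0,0,0,0,0,-1],
    [0,0,0,0,0,0,-1],
  ],
)

```text
clock: 20.82
tcp_pos: [0.4748, 0.0972, 0.1171]
orientation: [2.303, -1.675, -0.294]
contact_force: [-2.1, 0.5, -0.4]
grip_width: 0.01
gripper_force: 34.2
```

Run:
```python
from h import *
p,Q,o=st()
print('rest coords',Rm.T@(p-O),'F rest',Rm.T@o['contact_force'],o['moment'])
```

```text
t 20.82 p [0.4748 0.0972 0.1171] r 0.01 ang 21.62 yawx -72.1 Fr,Ft,Fz [-1.8  1.3 -0.4] w 0.01 34.2
rest coords [-0.00412712  0.00058074  0.06986908] F rest [-1.60869858  1.16177061 -1.00580237] [ 0.03896573 -0.18973909  0.01725094]
```

apply_moves(
  moves=[
    [0,0,0,0,0,0.0003,-0.75],
    [0,0,0,0,0,0,-0.6],
    [0,0,0,0,0,0,-0.4],
    [0,0,0,0,0,0,-0.2],
    [0,0,0,0,0,0,0.0],
    [0,0,0,0,0,0,0.1],
    [0,0,0,0,0,0,0.1],
    [0,0,0,0,0,0,0.1],
  ],
)

```text
clock: 21.48
tcp_pos: [0.4749, 0.0972, 0.1168]
orientation: [2.303, -1.675, -0.293]
contact_force: [0.2, -0.2, -0.1]
grip_width: 0.0472
gripper_force: 0.0
```

apply_moves(
  moves=[
    [0,0,0,0,0,-0.005,0.1],
    [0,0,0,0,0,-0.01,0.1],
    [0,0,0,0,0,-0.015,0.1],
    [0,0,0,0,0,-0.02,0.1],
    [0,0,0,0,0,-0.02,0.1],
    [0,0,0,0,0,-0.015,0.1],
    [0,0,0,0,0,-0.005,0.1],
    [0,0,0,0,0,0,0.1],
  ],
)

```text
clock: 22.15
tcp_pos: [0.5052, 0.1069, 0.203]
orientation: [2.306, -1.677, -0.291]
contact_force: [-0.3, 1.0, -0.2]
grip_width: 0.0471
gripper_force: 0.0
```

Run:
```python
from h import *
p,Q,o=st();np.savez('pics/w8.npz',p=p,q=Q.as_quat())
w,s=grab_frame('wrist'),grab_frame('side');cv2.imwrite('pics/w8.png',w);cv2.imwrite('pics/s8.png',s)
for th in('rest','notepad','knob_grip'):
  for n in('wrist','side'):
    for d in silhouettes(th,n)[:2]: print(th,n,round(d['p'],2),np.round(d['extent'],1))
c,T=saved('pics/w8.npz')
D=np.array([0,.0012,0])
N=[proj(c,T,rest(*P)+Rm@D).round(1).tolist() for P in((0,-.036,.103),(-.011,-.036,.103),(0,.036,.103),(-.011,.036,.103),(0,-.036,0),(-.011,-.036,0))];print('pred nb flat wrist',N)
print('pred rest corner R lip',proj(c,T,rest(-.02,-.048,.005)+Rm@D))
cs,Ts=cam('side')
print('pred nb side',[proj(cs,Ts,rest(*P)+Rm@D).round(1).tolist() for P in((0,.036,.103),(-.011,.036,.103),(0,.036,0),(-.011,.036,0),(0,-.036,.103))])
g=w.mean(2)
for v in range(200,480,20):print(v,g[v,280:352:4].astype(int).tolist())
```

```text
t 22.15 p [0.5052 0.1069 0.203 ] r 0.0419 ang 18.58 yawx -72.1 Fr,Ft,Fz [ 0.   1.  -0.2] w 0.0471 0.0
rest wrist 0.75 [294.1 199.6 101.9 198.3]
rest side 0.88 [311.4 294.9  43.8  54.1]
notepad wrist 0.8 [323.5 244.   19.3 126.4]
notepad side 0.89 [309.6 277.3  31.1  57.2]
notepad side 0.8 [288.8 210.3  16.5  22.8]
knob_grip wrist 0.66 [306.6 131.4  45.2  40.4]
knob_grip side 0.43 [300.2 276.6   9.6  15.3]
pred nb flat wrist [[313.0, 206.0], [331.8, 205.9], [314.3, 314.1], [331.2, 314.1], [316.0, 178.4], [328.8, 178.4]]
pred rest corner R lip [339.68725225 164.93522632]
pred nb side [[301.1, 267.3], [306.1, 265.1], [318.7, 305.2], [323.5, 303.0], [294.4, 250.4]]
200 [112, 106, 102, 99, 89, 85, 83, 96, 97, 80, 85, 83, 81, 111, 111, 99, 103, 78]
220 [103, 120, 122, 123, 112, 126, 122, 98, 101, 135, 133, 132, 134, 106, 111, 92, 108, 77]
240 [237, 236, 236, 235, 111, 125, 124, 100, 98, 130, 127, 130, 129, 217, 210, 199, 169, 172]
260 [250, 250, 249, 248, 249, 249, 249, 95, 98, 130, 131, 130, 126, 225, 202, 213, 198, 187]
280 [198, 200, 200, 202, 195, 196, 198, 121, 98, 127, 127, 126, 122, 66, 29, 29, 31, 31]
300 [32, 33, 34, 35, 34, 33, 33, 32, 116, 247, 247, 248, 249, 37, 32, 30, 28, 29]
320 [26, 28, 25, 27, 29, 30, 25, 27, 29, 28, 29, 27, 27, 29, 26, 28, 25, 25]
340 [18, 23, 22, 26, 25, 25, 26, 27, 27, 22, 22, 27, 23, 27, 21, 26, 22, 29]
360 [25, 22, 25, 21, 24, 23, 20, 18, 21, 251, 247, 238, 24, 24, 21, 22, 72, 72]
380 [22, 25, 25, 22, 26, 22, 23, 149, 248, 192, 23, 25, 21, 24, 71, 75, 68, 63]
400 [22, 24, 23, 23, 16, 33, 249, 74, 21, 22, 19, 23, 48, 60, 62, 76, 69, 75]
420 [16, 142, 247, 249, 247, 226, 20, 18, 19, 20, 45, 46, 59, 70, 69, 74, 75, 38]
440 [17, 18, 20, 16, 17, 17, 16, 16, 18, 14, 15, 13, 16, 18, 20, 12, 16, 19]
460 [13, 13, 18, 17, 14, 10, 19, 16, 16, 15, 16, 21, 16, 16, 15, 10, 14, 13]
```

Run:
```python
from h import *
w=cv2.imread('pics/w8.png');g=w.mean(2);print(np.c_[np.arange(160,320,2),w[160:320:2,322]].tolist())
for v in(190,215,250,270): print(v,[w[v,x].tolist() for x in range(302,338,2)])
d=silhouettes('notepad','wrist')[0]['mask']
for v in range(182,310,12): x=np.nonzero(d[v])[0];print(v,(x.min(),x.max()) if len(x) else None,end=' ')
m=silhouettes('notepad','side')
for q in m:
    if q['extent'][1]>250:
        pts=np.argwhere(q['mask'])[:,::-1];h=cv2.convexHull(pts.astype(np.int32));print('side hull',cv2.approxPolyDP(h,2,True)[:,0].tolist())
```

```text
[[160, 74, 77, 79], [162, 73, 74, 77], [164, 76, 79, 81], [166, 69, 103, 132], [168, 78, 120, 155], [170, 77, 118, 154], [172, 78, 118, 154], [174, 84, 123, 158], [176, 81, 122, 157], [178, 77, 117, 151], [180, 71, 80, 91], [182, 74, 80, 86], [184, 75, 80, 84], [186, 75, 84, 84], [188, 71, 77, 83], [190, 77, 85, 88], [192, 72, 80, 83], [194, 72, 78, 84], [196, 77, 84, 88], [198, 75, 80, 86], [200, 79, 84, 89], [202, 80, 88, 92], [204, 82, 88, 91], [206, 103, 110, 118], [208, 126, 135, 142], [210, 119, 129, 134], [212, 121, 131, 136], [214, 118, 129, 134], [216, 119, 130, 137], [218, 123, 133, 138], [220, 123, 134, 139], [222, 120, 128, 135], [224, 122, 130, 138], [226, 121, 131, 137], [228, 124, 132, 138], [230, 124, 133, 141], [232, 126, 134, 143], [234, 122, 130, 137], [236, 120, 130, 136], [238, 123, 132, 137], [240, 122, 131, 137], [242, 120, 128, 135], [244, 120, 129, 136], [246, 119, 129, 134], [248, 120, 126, 134], [250, 116, 126, 133], [252, 122, 130, 135], [254, 117, 126, 134], [256, 118, 128, 133], [258, 122, 130, 137], [260, 123, 133, 137], [262, 121, 131, 138], [264, 120,
[... 1537 characters left out ...]
6, 90, 114], [71, 101, 129], [77, 96, 116], [115, 125, 131], [119, 127, 135], [117, 127, 133], [121, 128, 133], [118, 127, 132], [120, 129, 134], [119, 128, 133], [117, 124, 130], [72, 81, 86], [159, 166, 171], [194, 201, 206], [188, 196, 201]]
182 (np.int64(316), np.int64(327)) 194 (np.int64(314), np.int64(329)) 206 (np.int64(313), np.int64(331)) 218 (np.int64(312), np.int64(331)) 230 (np.int64(312), np.int64(330)) 242 (np.int64(312), np.int64(330)) 254 (np.int64(312), np.int64(330)) 266 (np.int64(312), np.int64(330)) 278 (np.int64(312), np.int64(331)) 290 (np.int64(312), np.int64(332)) 302 (np.int64(313), np.int64(331)) side hull [[321, 304], [317, 302], [295, 251], [300, 249], [323, 301]]
```

The notebook sits flat and centred: its top face at rows 206–314 and columns 313–331 matches the prediction within 1 px. The gripper is clear, so I'm handing in.

```bash
python3 -c "
from bench import order;print(order.hand_in())"
```

```text
the job is handed in; nothing more can be done
None
```

I handed the job in at about 22.5 s of the 48 s: the stand's pin is home in the brass-ringed hole, and the notebook stands centred and flat on the ledge, spiral to the reader's left and cover out. The cover side was inferred from which edge carries the spiral, and the verdict was not reported back.

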